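# Stow the burnables in the supply case under a half-open lid

### The job

Clear what can burn away from the bench torch: first raise the stiff lid of the grey supply case to about 60 degrees, where it stays as a spark screen, and then put the block of wax, the matchbox and the roll of tape inside the case's rear compartment (behind the low divider, under the lid). Leave the lid at about 60 degrees and do not disturb the jar and the pliers that stand by.

Things in the scene. Friction and masses are not known exactly. Their poses are not given: they have to be found in the camera images.
- case: Grey sheet-steel case, fixed, 160 (x) x 270 (y) mm, walls 4 mm thick, 52 mm high, inner floor 5 mm above the bench. Origin: centre of its underside; +x to the back (hinge side, away from the robot), +z up. A divider along y at x = -30 mm, 34 mm high, parts off the front compartment (44 mm deep; tweezers fixed in it) from the rear one (104 x 262 mm inside).
- case_rear (a point): Centre of the rear compartment's floor; axes as the case. The compartment runs to 52 mm either way in x and 131 mm either way in y; its back wall stands 47 mm and the divider 29 mm above this point.
- case_lid (a joint): Lid angle in rad: 0 shut (level), grows as the front edge rises; 60 degrees is 1.05; stop at 1.75. Plate 166 mm long, 276 wide, 3 thick on a stiff friction hinge: stays where left; about 4 N at the handle moves it up, 2 N down. At 60 degrees it overhangs the rear compartment: a vertical gripper cannot get in, one leaning back to the front by 30 to 40 degrees can.
- lid_hinge (a point): Point on the hinge axis (the case's y direction), at the middle of the back edge, 55 mm above the case's underside; axes as the case, it does not turn with the lid.
- lid_handle (a point): Middle of the lid's handle, a round steel bar 10 mm thick parallel to y, 74 mm of it straight, held by two legs (90 mm apart) in front of the lid's front edge. 206 mm from the hinge axis, in the plane of the lid; between bar and lid edge there is a free gap of 34 mm. Turns with the lid.
- wax: Block of beeswax, 43 (x) x 64 (y) x 26 mm high, 0.06 kg. Origin: centre of its underside, +z up; lies flat.
- matches: Matchbox, 36 (x) x 53 (y) x 15 mm high, 0.015 kg. Origin: centre of its underside, +z up; lies flat.
- tape: Roll of tape lying flat, 67 mm across, 19 mm high, with a hole of about 28 mm or a little more, 0.05 kg. Origin: centre of its underside, +z up.
- frit: Bystander: upright glass jar with a metal lid, 64 mm across, 92 mm tall. Origin: centre of its underside.
- flat_pliers: Bystander: flat pliers, 56 x 146 (y) x 13 mm, lying. Origin: centre of the underside.
There are look-alikes about, which are no part of the job. What is meant by the tape is not blue, and is the smaller of those in its own colour.

How it is judged:
By the outcome, as a careful person would: the job done as asked, in the order asked, and still so for the second after the job is handed in, with the robot touching nothing.
It also fails if it takes over 72 s, if anything falls off the work surface, if the arm or the gripper's body presses on something with over 40 N, if the wrist force passes 120 N, or if a joint passes its speed limit or range.

### The arm

A 6-joint arm with a two-finger parallel gripper is mounted at the origin on a cart in front of the work surface, level with it; the furniture and walls round the work are solid. World frame = base frame: x ahead of the robot, y to its left, z up, the work surface at z = 0. Lengths are in mm, angles in degrees, forces in N, time in s.
With the tool pointing down it reaches from about 300 to 850 mm from the base axis. Payload 4.2 kg.
Tool frame: the origin (TCP) lies on the centre line of the jaws, within the pads' length; the fingertips stand 11 mm ahead of it and the grasp point (between the pads) lies 8 mm behind it; z points along the fingers, y is the direction in which the jaws open and shut (so a half turn about z gives the same grasp; the last joint's range is limited). The gripper opens to 91 mm and grips with 3 to 60 N. Pads are 32 mm wide; open, the fingers measure 118 mm over their backs; the gripper's body (76 mm by 178 mm) begins 60 mm behind the grasp point.
Start: joints at [70.302, 18.312, 89.639, -0, 72.044, -1.146], TCP at [182.951, 545.134, 224.976] pointing down, gripper open.
Joint ranges: [-177.97, 177.97], [-48.28, 115.42], [12.27, 149.76], [-77.06, 257.06], [2.81, 150.46], [-146.56, 146.56]. Speed limits (degrees/s): [147.25, 147.25, 180, 180, 180, 180].

### API

Orientations are given as [roll, pitch, yaw] about the fixed x, y, z axes, in that order (R = Rz(yaw) Ry(pitch) Rx(roll)).
In Python, from workcell import env, grab_frame gives the robot as it stands. The module is installed in compiled form; this text tells all that it offers.
- The arm moves only by the tool arm_command, never from a script. Its argument "series" is one flat list of numbers, 6 for each row, row after row: the shift along the world's x, y, z each as a share of 400 mm, from -1 to 1, then the turn, a rotation vector about the world's x, y, z each as a share of 45 degrees, from -1 to 1. A call has 1 to 20 rows; each row shifts and turns the commanded pose from where the row before left it; what a row does not reach is not made up. A row lasts 1/12 s, in which the tool goes at most 41.7 mm and 7.16 degrees, less where a joint would pass 70% of its speed; a pose out of reach is approached as far as the arm can. A call with a number of a shift or a turn outside -1 to 1 is refused whole. A call with a gripper value outside its range is refused whole. "hand" is the opening, from 0 (shut) to 1 (fully open), set as the call begins (left out, the last holds). The fingers move at their own pace and stop on an object; "newtons" is the grip in N (left out, the last holds). Time passes only in rows, so rows that do not move let the fingers close. It gives the time, the measured TCP pose, the force and the opening at its end, in the units of the state.
- env.state(): the state, without advancing time (a new reading comes with each control period).
- grab_frame(name): name is "scene" or "side" or "wrist"; returns a dict with "frame" (400x640x3 uint8, red, green, blue), "intrinsics" (3x3 intrinsics, pixels), "R" (3x3) and "t" (3): a world point X has camera coordinates R X + t; the wrist camera has in their place "tool_from_camera" (4x4, takes a point from camera to tool coordinates, whose origin is the TCP and whose axes are the flange's). Camera axes: x right, y down, z forward; pixel columns grow to the right and rows downward; lengths in mm; the calibration is good to about 2 mm. A picture is of the moment at which its call begins: read the wrist's pose just before it. There is no depth.
- env.job_done(): hands the job in, once; it reports no verdict.
The state is a dict: "time_s": time; "qpos": joint angles; "qvel": joint speeds; "effort": joint torques, N m; "ee_pos": TCP position; "ee_rot": TCP orientation; "force": force on the tool from outside, world axes, zero at the start; "torque": the same for the moment, N m; "gripper_width": finger opening in mm.
Only numpy, scipy, OpenCV 4.12 (cv2) and the standard library are available. Lean on these libraries where they do the work, as an engineer would, in place of code of your own. Each camera call takes 0.05 s, during which the arm holds its last target.

## Working session

There is one attempt and no reset: what is moved stays moved. The work goes in short steps, Python scripts to look and compute and a tool call to move; the robot and the scene stay as the last step left them, time stands still between calls to the robot, and variables do not carry over. Pictures are saved under pics/ and viewed, and the job is handed in when it is done.

Besides the shell and the picture viewer there is one more tool, called after "Request:" by a JSON object that holds its "method" and its "body", one argument or row to a line. arm_command: Moves the arm, as the interface text tells. Shift numbers are shares of 400 mm and turn numbers shares of 45 degrees, none past 1 either way. Its arguments: {"type":"object","properties":{"series":{"type":"array"},"hand":{"type":"number"},"newtons":{"type":"number"}},"required":["series"]}

```bash
mkdir -p pics
python3 - <<'E'
from workcell import env, grab_frame
import cv2
for n in ("scene","side","wrist"):
    f=grab_frame(n); cv2.imwrite(f"pics/{n}0.png",f["frame"][:,:,::-1])
    print(n,f["intrinsics"].tolist(),{k:f[k].round(3).tolist() for k in f if k not in("frame","intrinsics")})
print(env.state())
E
```

```text
scene [[373.87238848666084, 0.0, 324.6786279231179], [0.0, 373.87238848666084, 199.69313758464145], [0.0, 0.0, 1.0]] {'R': [[0.63, -0.777, 0.02], [-0.414, -0.357, -0.837], [0.658, 0.519, -0.546]], 't': [-143.164, 346.629, 417.144]}
side [[447.0381512786523, 0.0, 317.45304580486356], [0.0, 447.0381512786523, 194.94147164025665], [0.0, 0.0, 1.0]] {'R': [[0.954, -0.301, -0.005], [-0.204, -0.635, -0.745], [0.221, 0.711, -0.667]], 't': [-424.508, 303.417, 845.583]}
wrist [[351.5075730160292, 0.0, 318.7698839943368], [0.0, 351.5075730160292, 200.17884145654466], [0.0, 0.0, 1.0]] {'tool_from_camera': [[0.001, -0.971, -0.238, 66.913], [1.0, 0.001, -0.001, 0.768], [0.001, -0.238, 0.971, -160.484], [0.0, 0.0, 0.0, 1.0]]}
{'time_s': 0.15, 'qpos': array([ 7.03010751e+01,  1.83425844e+01,  8.96906225e+01, -2.05410040e-04,
        7.20451050e+01, -1.14524579e+00]), 'qvel': array([ 2.30343911e-04, -1.39893294e-01, -2.78925074e-01,  5.99281308e-02,
       -7.42620146e-03,  3.02736115e-03]), 'effort': array([-3.77617043e-04, -4.12778592e+01, -2.32149696e+01,  7.25882105e-02,
        4.33092902e-02, -8.97323866e-05]), 'ee_pos': array([182.82824949, 544.76317956, 224.3180134 ]), 'ee_rot': array([-1.79921700e+02, -1.36993550e-03,  1.61446383e+02]), 'force': array([ 0.04067476,  0.10698983, -0.69529344]), 'torque': array([-0.03079154, -0.02017718, -0.00652178]), 'gripper_width': 91.5302937075306}
```

View pics/scene0.png

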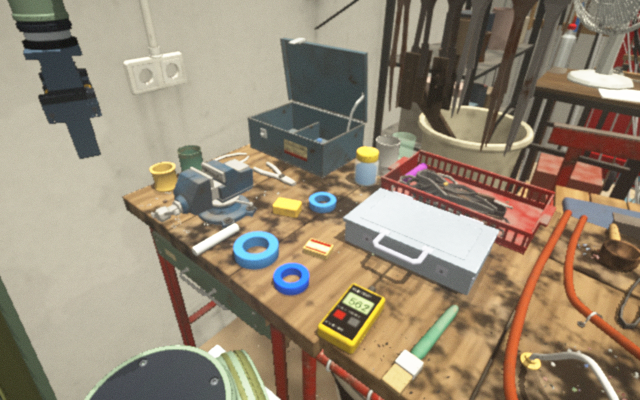

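View pics/side0.png

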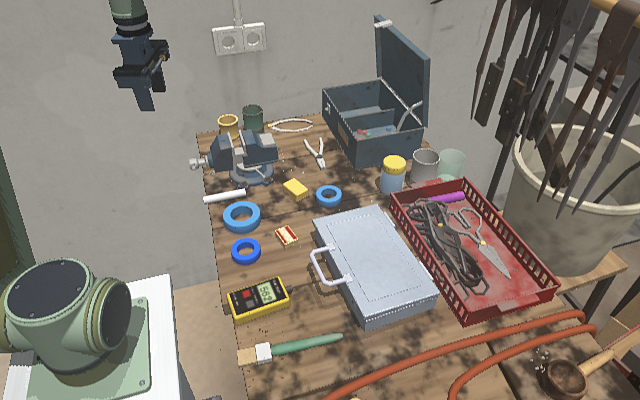

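View pics/wrist0.png

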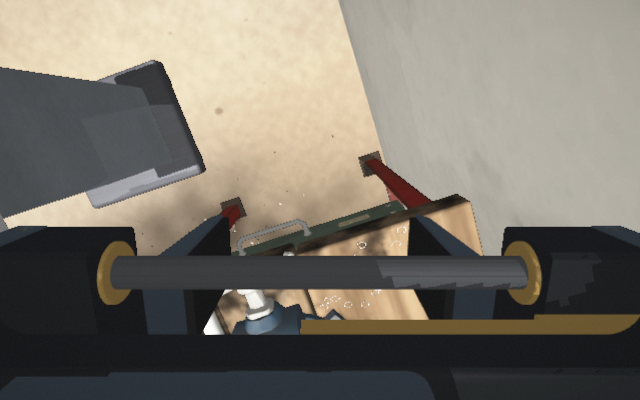

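Two light-blue rolls: the large one at side (241,217) and the small one at (328,196). There is also a royal-blue one at (246,250). The small light-blue one fits: it isn't the blue roll, and it is the smaller of its colour. I'll confirm it in a crop.

Run:
```python
import cv2
a=cv2.imread("pics/side0.png");
cv2.imwrite("pics/s_crop.png",cv2.resize(a[165:345,200:450],None,fx=3.2,fy=3.2,interpolation=cv2.INTER_CUBIC))
b=cv2.imread("pics/scene0.png");
cv2.imwrite("pics/c_crop.png",cv2.resize(b[150:320,225:505],None,fx=2.8,fy=2.8,interpolation=cv2.INTER_CUBIC))
hsv=cv2.cvtColor(a,cv2.COLOR_BGR2HSV)
for p in [(230,217),(236,250),(318,196),(246,205),(246,240),(328,188)]: print(p,hsv[p[1],p[0]])
```

```text
(230, 217) [104 140 250]
(236, 250) [111 189 252]
(318, 196) [103 133 243]
(246, 205) [104 138 237]
(246, 240) [110 186 250]
(328, 188) [106 134 188]
```

View pics/s_crop.png

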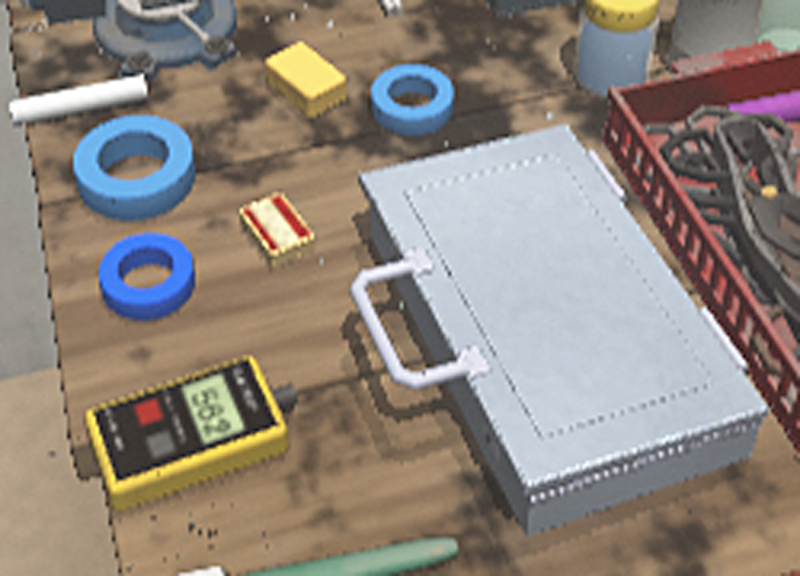

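View pics/c_crop.png

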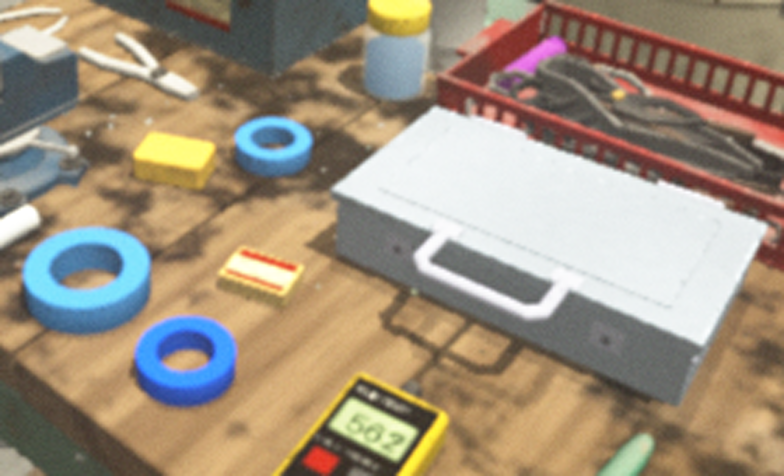

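```bash
cat > h.py <<'E'
import numpy as np, cv2
from workcell import env, grab_frame
def ray(f,px):
    K=f["intrinsics"]; d=np.linalg.inv(K)@np.array([px[0],px[1],1.]); R=f["R"];t=f["t"]
    return -R.T@t, R.T@d
def plane(f,px,z):
    o,d=ray(f,px); return o+d*(z-o[2])/d[2]
def tri(fa,pa,fb,pb):
    A=np.zeros((3,3));b=np.zeros(3);L=[]
    for f,p in((fa,pa),(fb,pb)):
        o,d=ray(f,p);d=d/np.linalg.norm(d);M=np.eye(3)-np.outer(d,d);A+=M;b+=M@o;L.append((o,M))
    X=np.linalg.solve(A,b); return X,[np.linalg.norm(M@(X-o)) for o,M in L]
def proj(f,X):
    c=f["R"]@np.asarray(X,float)+f["t"]; p=f["intrinsics"]@c; return p[:2]/p[2]
E
python3 - <<'E'
from h import *
np.set_printoptions(precision=1,suppress=True)
S=grab_frame("side");C=grab_frame("scene")
s=lambda u,v:(200+(u+.5)/3.2-.5,165+(v+.5)/3.2-.5); c=lambda u,v:(225+(u+.5)/2.8-.5,150+(v+.5)/2.8-.5)
pts={"lidBL":((570,127),(440,108),57),"lidFL":((360,177),(333,193),57),"lidFR":((530,488),(702,345),57),"lidBR":((766,406),(766,230),57),
"jar":((620,12),(400,8),90),
"hL":((357,288),(420,255),55),"hR":((408,380),(535,312),55),
"wax1":((265,68),(136,153),26),"wax2":((300,43),(150,132),26),"wax3":((345,73),(214,142),26),"wax4":((310,97),(206,166),26),
"m1":((240,206),(219,272),15),"m2":((281,193),(247,246),15),"m3":((313,233),(302,270),15),"m4":((275,250),(292,293),15)}
for k,(a,b,z) in pts.items():
    X,r=tri(S,s(*a),C,c(*b)); print(k,"tri",X,r[0].round(1),"planeS",plane(S,s(*a),z),"planeC",plane(C,c(*b),z))
for nm,f in(("side",S),("scene",C)):
    hsv=cv2.cvtColor(f["frame"],cv2.COLOR_RGB2HSV)
    m=cv2.inRange(hsv,(98,90,60),(115,255,255))
    n,l,st,ce=cv2.connectedComponentsWithStats(m)
    for i in range(1,n):
        if st[i,4]>120:
            cn,hi=cv2.findContours((l==i).astype(np.uint8),cv2.RETR_CCOMP,cv2.CHAIN_APPROX_NONE)
            med=np.median(hsv[l==i],axis=0)
            for q,h in zip(cn,hi[0]):
                if len(q)>12:
                    e=cv2.fitEllipse(q); print(nm,i,st[i],med,"hole" if h[3]>=0 else "outer",np.round(e[0],1),np.round(e[1],1),plane(f,e[0],19))
    m=cv2.inRange(hsv,(20,90,80),(35,255,255)); n,l,st,ce=cv2.connectedComponentsWithStats(m)
    for i in range(1,n):
        if st[i,4]>100: print(nm,"yellow",st[i],ce[i],plane(f,ce[i],18))
E
```

```text
lidBL tri [649.8 167.2  55.5] 0.8 planeS [649.4 166.9  57. ] planeC [646.5 164.9  57. ]
lidFL tri [482.7 158.3  61.8] 1.1 planeS [484.4 164.4  57. ] planeC [487.2 160.7  57. ]
lidFR tri [ 502.8 -114.8   61.6] 0.0 planeS [ 504.2 -112.2   57. ] planeC [ 508.2 -113.9   57. ]
lidBR tri [ 664.7 -103.3   53.5] 2.7 planeS [ 664.5 -102.4   57. ] planeC [ 656.3 -106.4   57. ]
jar tri [728.3 259.4  85.3] 6.2 planeS [722.2 244.9  90. ] planeC [728.2 263.4  90. ]
hL tri [450.2  59.   70. ] 3.6 planeS [452.5  66.8  55. ] planeC [469.9  71.9  55. ]
hR tri [458.8 -21.6  64.4] 0.2 planeS [461.1 -15.2  55. ] planeC [469.3 -17.7  55. ]
wax1 tri [456.  340.1  27.7] 2.7 planeS [455.9 338.   26. ] planeC [459.9 346.1  26. ]
wax2 tri [491.8 361.3  25.2] 0.1 planeS [491.5 360.2  26. ] planeC [491.  360.4  26. ]
wax3 tri [515.6 308.5  27.2] 1.5 planeS [516.4 312.   26. ] planeC [515.6 307.6  26. ]
wax4 tri [479.6 284.8  31.3] 1.3 planeS [481.4 292.5  26. ] planeC [484.2 288.2  26. ]
m1 tri [401.5 200.8  14.7] 1.6 planeS [401.9 202.8  15. ] planeC [400.  198.5  15. ]
m2 tri [433.2 200.4  19.6] 1.2 planeS [43
[... 1632 characters left out ...]
291.  278.2] [31.  35.2] [315.7 152.6  19. ]
scene 12 [273 263  36  32 788] [109. 186. 254.] hole [291.2 277.9] [ 9.7 18.4] [316.4 152.7  19. ]
scene yellow [356 146  24  17 336] [367.1 154. ] [847.2 336.7  18. ]
scene yellow [149 162  28  30 614] [163.8 176. ] [373. 674.  18.]
scene yellow [272 197  31  21 465] [287.1 206.5] [483.  323.5  18. ]
scene yellow [ 317  282   69   72 1289] [350.  324.2] [302.8   8.4  18. ]
scene yellow [234 349  31  51 398] [250.1 375. ] [139.5  66.3  18. ]
scene yellow [519 352  22  19 232] [529.6 361.1] [ 421.6 -238.    18. ]
scene yellow [222 354  25  46 186] [234.2 375.1] [125.   83.4  18. ]
scene yellow [383 364  29  29 184] [396.8 378.8] [269.  -98.2  18. ]
```

Run:
```python
from h import *
np.set_printoptions(precision=0,suppress=True)
import cv2
S=grab_frame("side");C=grab_frame("scene")
for nm,p,z in [("base near",(250,185),5),("base right",(275,178),5),("base left",(230,176),5),("jaw right top",(277,160),90),("jaw tip right up",(275,133),120),("screw knob",(195,163),60),("screw bot",(200,172),30),("white roll R",(245,194),10),("white roll L",(205,200),10),("pliers tip",(321,166),5),("pliers",(308,142),5),("jar base",(391,192),0)]:
    print(nm,[plane(S,p,zz) for zz in (0,z)])
print(tri(S,(195,163),C,(163,213)), tri(S,(277,160),C,(254,190)),tri(S,(236,138),C,(205,165)))
for n,f in(("side",S),("scene",C)):
    print(n,[proj(f,X).round(0) for X in [(407,381,50),(407,381,90),(456,376,20)]])
a=S["frame"][100:215,185:345,::-1];cv2.imwrite("pics/vise_s.png",cv2.resize(a,None,fx=5,fy=5,interpolation=3))
a=C["frame"][140:270,130:310,::-1];cv2.imwrite("pics/vise_c.png",cv2.resize(a,None,fx=4.4,fy=4.4,interpolation=3))
```

```text
base near [array([379., 399.,   0.]), array([378., 393.,   5.])]
base right [array([450., 407.,   0.]), array([449., 401.,   5.])]
base left [array([333., 454.,   0.]), array([333., 447.,   5.])]
jaw right top [array([475., 485.,   0.]), array([453., 368.,  90.])]
jaw tip right up [array([502., 622.,   0.]), array([468., 445., 120.])]
screw knob [array([247., 543.,   0.]), array([249., 461.,  60.])]
screw bot [array([256., 497.,   0.]), array([257., 458.,  30.])]
white roll R [array([359., 366.,   0.]), array([358., 355.,  10.])]
white roll L [array([255., 375.,  -0.]), array([255., 363.,  10.])]
pliers tip [array([588., 419.,   0.]), array([586., 413.,   5.])]
pliers [array([586., 543.,   0.]), array([584., 537.,   5.])]
jar base [array([731., 255.,   0.]), array([731., 255.,   0.])]
(array([250., 456.,  63.]), [np.float64(0.3447340514168383), np.float64(0.3447340514167843)]) (array([463., 420.,  42.]), [np.float64(6.744370399296707), np.float64(6.744370399296583)]) (array([364., 449., 129.]), [np.float64(4.380472728906864), np.float64(4.3804727289067245)])
side [array([260., 173.]), array([258., 160.]), array([279., 179.])]
scene [array([245., 200.]), array([244., 185.]), array([263., 203.])]
```

View pics/vise_s.png

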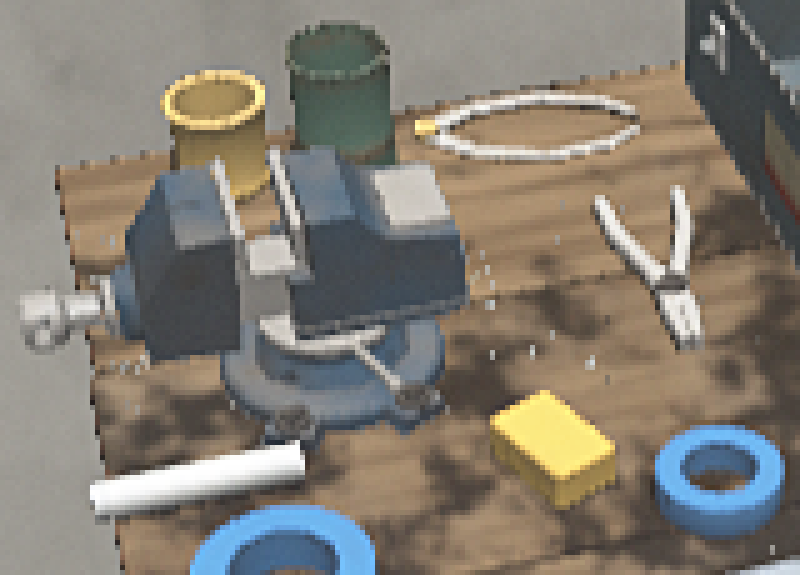

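View pics/vise_c.png

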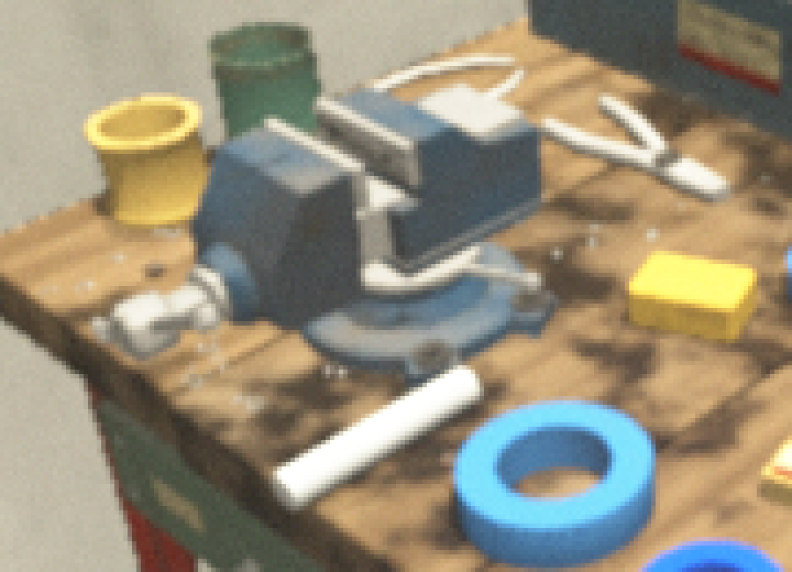

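Request:
{"method": "arm_command", "body": {
  "series": [0.042,-0.082,-0.012,0,0,-0.094,0.042,-0.082,-0.012,0,0,-0.094,0.042,-0.082,-0.012,0,0,-0.094,0.042,-0.082,-0.012,0,0,-0.094,0.042,-0.082,-0.012,0,0,-0.094,0.042,-0.082,-0.012,0,0,-0.094,0.042,-0.082,-0.012,0,0,-0.094,0.042,-0.082,-0.012,0,0,-0.094,0.042,-0.082,-0.012,0,0,-0.094,0.042,-0.082,-0.012,0,0,-0.094,0.042,-0.082,-0.012,0,0,-0.094,0.042,-0.082,-0.012,0,0,-0.094,0.042,-0.082,-0.012,0,0,-0.094,0.042,-0.082,-0.012,0,0,-0.094,0.042,-0.082,-0.012,0,0,-0.094,0.042,-0.082,-0.012,0,0,-0.094,0,0,0,0,0,0],
  "hand": 0.37,
  "newtons": 20
}}

```text
time_s: 1.77
ee_pos: [454.4, 15.6, 147.7]
ee_rot: [179.9, 0.1, 93.3]
force: [0.9, 0.1, 0.1]
gripper_width: 33.7
```

Run:
```python
from h import *
s=env.state(); print(s["ee_pos"],s["ee_rot"],s["qpos"],s["gripper_width"],s["force"])
for n in("wrist","side"):
    f=grab_frame(n)["frame"][:,:,::-1]; cv2.imwrite(f"pics/{n}1.png",f)
```

```text
[454.41980002  15.62436173 147.74827249] [1.79891578e+02 1.29931807e-01 9.33396325e+01] [  0.60895693  11.46574233 111.471539    -0.14867794  56.94831774
  -2.64983465] 33.709701361443415 [0.91982044 0.11631373 0.14800817]
```

View pics/wrist1.png

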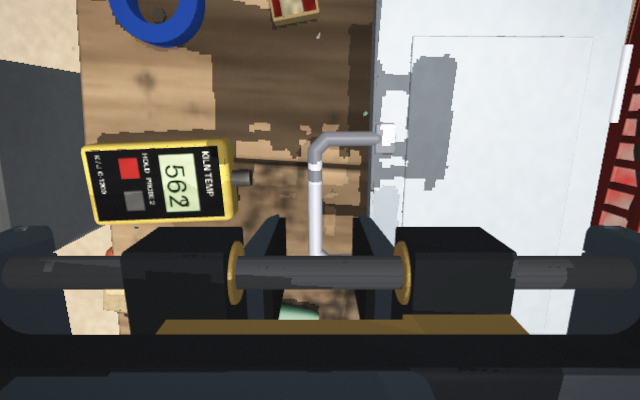

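View pics/side1.png

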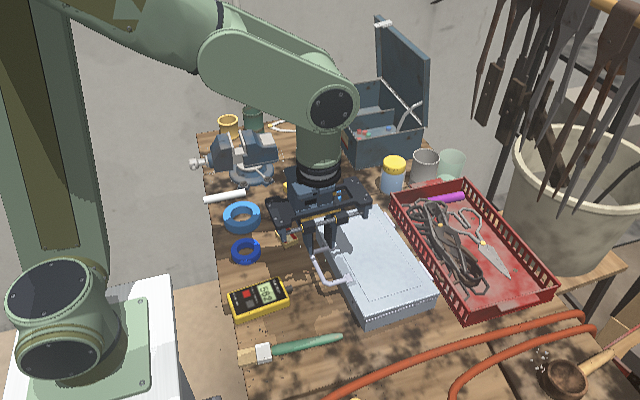

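```bash
cat >> h.py <<'E'
from scipy.spatial.transform import Rotation as Ro
def wcam(f,s):
    R=Ro.from_euler("xyz",s["ee_rot"],degrees=True).as_matrix(); T=f["tool_from_camera"]
    Rc=R@T[:3,:3]; o=R@T[:3,3]+s["ee_pos"]; return dict(intrinsics=f["intrinsics"],R=Rc.T,t=-Rc.T@o,frame=f["frame"])
E
python3 - <<'E'
from h import *
np.set_printoptions(precision=1,suppress=True)
s=env.state(); w=wcam(grab_frame("wrist"),s)
for nm,p,z in [("bar",(316,165),55),("bar",(316,200),55),("bar",(317,245),55),("legL",(345,139),55),("barTL",(315,145),55),("lidedge",(379,12),56),("lidedge",(373,200),56),("lidedge?",(369,110),56),("lid corner left?",(380,0),56),("m1",(277,24),15),("m2",(318,12),15),("inner frame",(413,37),57),("hinge plate",(613,120),57)]:
    print(nm,plane(w,p,z))
a=w["frame"][0:260,260:640,::-1];cv2.imwrite("pics/w1c.png",cv2.resize(a,None,fx=2.1,fy=2.1,interpolation=3))
print(proj(w,(580-60,29,0)))
E
```

```text
bar [447.8  50.7  55. ]
bar [449.4  24.6  55. ]
bar [452.3 -10.7  55. ]
legL [467.2  70.6  55. ]
barTL [446.2  65.   55. ]
lidedge [482.6 153.8  56. ]
lidedge [491.4  27.6  56. ]
lidedge? [482.2  91.6  56. ]
lid corner left? [482.5 160.9  56. ]
m1 [411.3 151.4  15. ]
m2 [442.1 161.7  15. ]
inner frame [506.5 139.9  57. ]
hinge plate [652.4  95.7  57. ]
[395.7 185.6]
```

View pics/w1c.png

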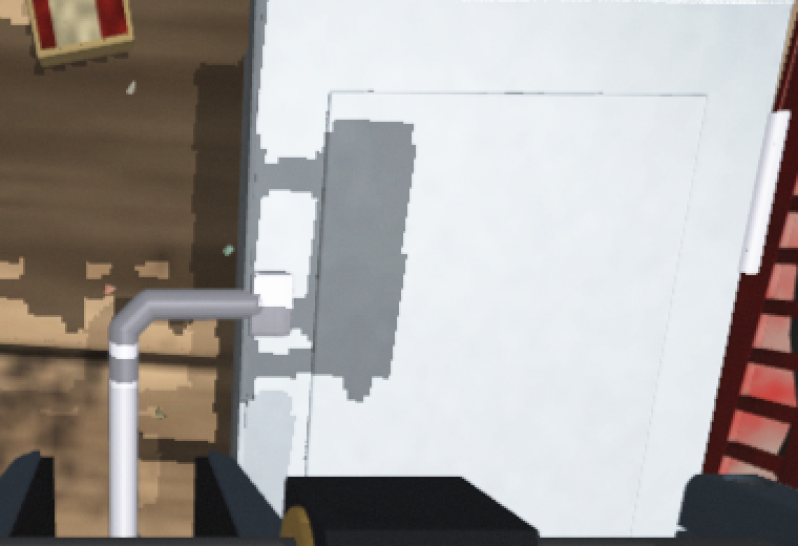

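Request:
{"method": "arm_command", "body": {
  "series": [-0.011,0.018,-0.02,0,0,0.02,0,0,-0.05,0,0,0,0,0,-0.06,0,0,0,0,0,-0.06,0,0,0,0,0,-0.04,0,0,0,0,0,-0.022,0,0,0,0,0,0,0,0,0,0,0,0,0,0,0]
}}

```text
time_s: 2.58
ee_pos: [447.0, 28.6, 47.5]
ee_rot: [-180.0, -0.0, 94.8]
force: [-0.3, -0.5, 0.2]
gripper_width: 34.2
```

Run:
```python
from h import *
s=env.state(); print(s["ee_pos"],s["ee_rot"],s["force"])
a=grab_frame("side")["frame"][:,:,::-1][180:340,260:460];b=grab_frame("wrist")["frame"][100:340,200:460,::-1]
cv2.imwrite("pics/s2.png",np.hstack([cv2.resize(a,(500,400),interpolation=3),cv2.resize(b,(300,277))[:400] if 0 else cv2.resize(b,(300,400))]))
```

```text
[447.03292464  28.56861748  47.50211178] [-1.79989331e+02 -8.43195438e-03  9.47868231e+01] [-0.29453889 -0.54481659  0.16320398]
```

View pics/s2.png

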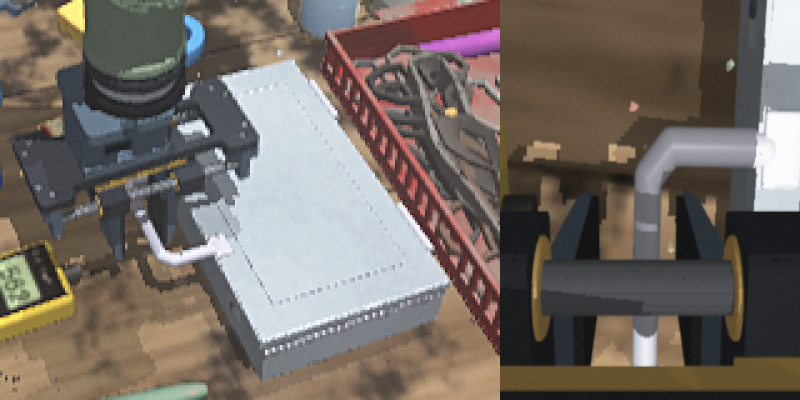

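Run:
```python
import numpy as np
r=206; th=np.radians(np.arange(0,61,3)); c=np.radians(4.2)
x=r*(1-np.cos(th)); z=r*np.sin(th)
for i in range(20):
    d=x[i+1]-x[i]; print("%.4f, %.4f, %.4f, 0, 0, 0,"%(d*np.cos(c)/400,d*np.sin(c)/400,(z[i+1]-z[i])/400),end=" ")
```

```text
0.0007, 0.0001, 0.0270, 0, 0, 0, 0.0021, 0.0002, 0.0269, 0, 0, 0, 0.0035, 0.0003, 0.0267, 0, 0, 0, 0.0049, 0.0004, 0.0265, 0, 0, 0, 0.0063, 0.0005, 0.0262, 0, 0, 0, 0.0076, 0.0006, 0.0259, 0, 0, 0, 0.0090, 0.0007, 0.0254, 0, 0, 0, 0.0103, 0.0008, 0.0249, 0, 0, 0, 0.0116, 0.0009, 0.0243, 0, 0, 0, 0.0128, 0.0009, 0.0237, 0, 0, 0, 0.0140, 0.0010, 0.0230, 0, 0, 0, 0.0152, 0.0011, 0.0222, 0, 0, 0, 0.0164, 0.0012, 0.0214, 0, 0, 0, 0.0175, 0.0013, 0.0205, 0, 0, 0, 0.0185, 0.0014, 0.0196, 0, 0, 0, 0.0195, 0.0014, 0.0186, 0, 0, 0, 0.0204, 0.0015, 0.0175, 0, 0, 0, 0.0213, 0.0016, 0.0164, 0, 0, 0, 0.0222, 0.0016, 0.0153, 0, 0, 0, 0.0229, 0.0017, 0.0141, 0, 0, 0,
```

Request:
{"method": "arm_command", "body": {
  "series": [0,0,0,0,0,0,0,0,0,0,0,0,0,0,0,0,0,0,0,0,0,0,0,0],
  "hand": 0,
  "newtons": 20
}}

```text
time_s: 3.02
ee_pos: [451.0, 27.8, 48.3]
ee_rot: [179.5, -0.0, 94.6]
force: [10.8, 2.4, -4.5]
gripper_width: 10.1
```

Request:
{"method": "arm_command", "body": {
  "series": [0.0107,0.0001,0.027,0,0,0,0.002,0.0002,0.027,0,0,0,0.0035,0.0003,0.0267,0,0,0,0.005,0.0004,0.0265,0,0,0,0.0063,0.0005,0.0262,0,0,0,0.0076,0.0006,0.026,0,0,0,0.009,0.0007,0.0254,0,0,0,0.0103,0.0008,0.025,0,0,0]
}}

```text
time_s: 3.68
ee_pos: [472.0, 29.0, 131.8]
ee_rot: [179.6, -0.0, 94.6]
force: [8.5, 0.1, -9.4]
gripper_width: 9.2
```

Request:
{"method": "arm_command", "body": {
  "series": [0.0116,0.0009,0.0243,0,0,0,0.0128,0.0009,0.0237,0,0,0,0.014,0.001,0.023,0,0,0,0.0152,0.0011,0.0222,0,0,0,0.0164,0.0012,0.0214,0,0,0,0.0175,0.0013,0.0205,0,0,0]
}}

```text
time_s: 4.18
ee_pos: [507.6, 31.3, 184.4]
ee_rot: [179.6, 0.0, 94.6]
force: [12.4, -0.2, -17.7]
gripper_width: 9.6
```

Request:
{"method": "arm_command", "body": {
  "series": [0.0185,0.0014,0.0196,0,0,0,0.0195,0.0014,0.0186,0,0,0,0.0204,0.0015,0.0175,0,0,0,0.0213,0.0016,0.0164,0,0,0,0.0222,0.0016,0.0153,0,0,0,0.023,0.0017,0.0141,0,0,0,0,0,0,0,0,0,0,0,0,0,0,0]
}}

```text
time_s: 4.85
ee_pos: [556.5, 34.3, 223.6]
ee_rot: [179.8, 0.1, 94.6]
force: [9.5, -1.1, -14.1]
gripper_width: 9.5
```

Run:
```python
from h import *
s=env.state(); print(s["ee_pos"],s["ee_rot"],s["force"])
a=grab_frame("side")["frame"][:,:,::-1][80:340,200:460];b=grab_frame("scene")["frame"][60:320,260:520,::-1]
cv2.imwrite("pics/s3.png",np.hstack([cv2.resize(a,(400,400),interpolation=3),cv2.resize(b,(400,400),interpolation=3)]))
```

```text
[556.46889941  34.34416509 223.62602416] [1.79847635e+02 8.60718612e-02 9.45950808e+01] [  9.52567332  -1.13026576 -14.06298993]
```

View pics/s3.png

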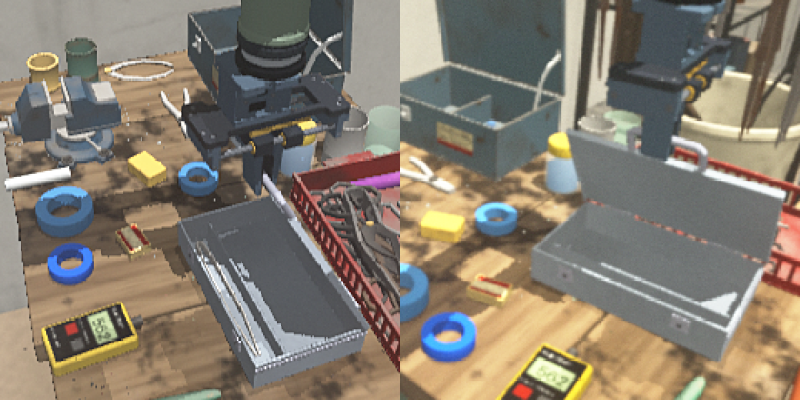

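Request:
{"method": "arm_command", "body": {
  "series": [0,0,0,0,0,0,0,0,0,0,0,0,0,0,0,0,0,0,0,0,0.03,0,0,0,0,0,0.08,0,0,0,0,0,0.08,0,0,0,0,0,0,0,0,0],
  "hand": 0.3
}}

```text
time_s: 5.53
ee_pos: [556.5, 35.4, 309.0]
ee_rot: [179.3, 0.0, 94.7]
force: [0.5, 0.6, 0.5]
gripper_width: 27.1
```

Run:
```python
from h import *
s=env.state(); print(s["ee_pos"],s["ee_rot"],s["force"])
a=grab_frame("side")["frame"][:,:,::-1];b=grab_frame("scene")["frame"][:,:,::-1]
cv2.imwrite("pics/side4.png",a);cv2.imwrite("pics/scene4.png",b)
cv2.imwrite("pics/s4.png",cv2.resize(a[120:330,240:470],None,fx=3.2,fy=2.8,interpolation=3) if 0 else cv2.resize(a[130:330,290:490],None,fx=3,fy=3,interpolation=3))
cv2.imwrite("pics/c4.png",cv2.resize(b[110:310,330:530],None,fx=3,fy=3,interpolation=3))
```

```text
[556.48217406  35.41874195 309.01918302] [1.79276290e+02 1.80191977e-02 9.46724975e+01] [0.54877466 0.64622579 0.54858692]
```

View pics/s4.png

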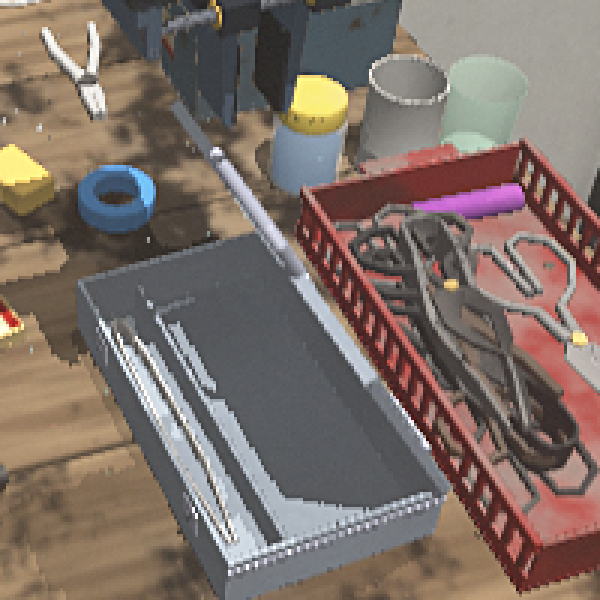

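View pics/c4.png

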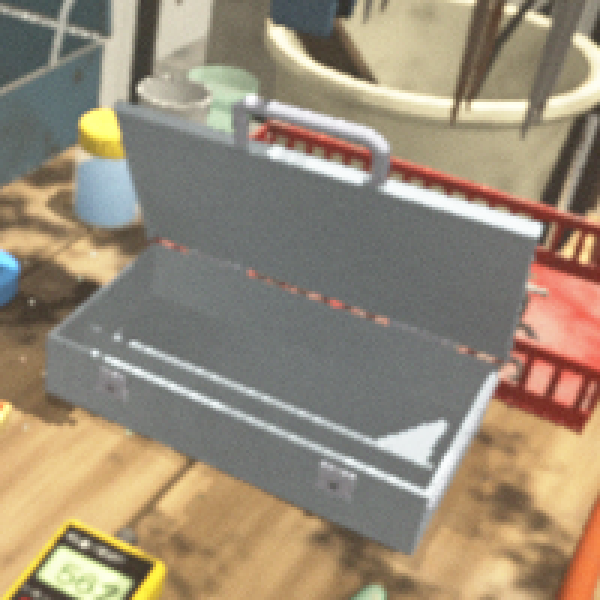

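Run:
```python
from h import *
np.set_printoptions(precision=1,suppress=True)
S=grab_frame("side");C=grab_frame("scene")
s=lambda u,v:(290+(u+.5)/3-.5,130+(v+.5)/3-.5); c=lambda u,v:(330+(u+.5)/3-.5,110+(v+.5)/3-.5)
for k,a,b in [("lidL",(178,103),(118,103)),("hL",(214,150),(246,100)),("hR",(299,274),(388,155))]:
    print(k,*tri(S,s(*a),C,c(*b)))
for k,a,b in [("FL",(78,283),(48,342)),("BL",(258,235),(150,243)),("FR",(228,570),(430,493)),("BR",(447,492),(498,370))]:
    print(k,plane(S,s(*a),52),plane(C,c(*b),52))
e=np.array([np.cos(np.radians(4.2)),np.sin(np.radians(4.2)),0]);n=np.array([-e[1],e[0],0])
for H in ([655.5,38.5,55],[657,36,55]):
  for th in (57,60,63):
    t=np.radians(th); P=np.array(H)+138*n+167*(-np.cos(t)*e+np.sin(t)*np.array([0,0,1])); Q=P-276*n; B=np.array(H)+206*(-np.cos(t)*e+np.sin(t)*np.array([0,0,1]))
    px=lambda f,X,o:((proj(f,X)-o+.5)*3-.5)
    print(th,P,"S",px(S,P,[290,130]),px(S,B+40*n,[290,130]),px(S,B-40*n,[290,130]),"C",px(C,P,[330,110]),px(C,Q,[330,110]))
```

```text
lidL [568.9 165.1 199.3] [np.float64(0.19437706264097135), np.float64(0.19437706264094334)]
hL [555.   66.5 236.8] [np.float64(0.8697368738331794), np.float64(0.8697368738330857)]
hR [574.7 -24.2 215.4] [np.float64(6.221257022980721), np.float64(6.221257022980761)]
FL [489.7 154.2  52. ] [481.2 150.6  52. ]
BL [642.1 161.4  52. ] [640.9 166.9  52. ]
FR [ 504.3 -114.6   52. ] [ 508.6 -110.7   52. ]
BR [ 663.9 -103.8   52. ] [ 656.2 -102.6   52. ]
57 [554.7 169.5 195.1] S [157.  108.2] [190.5 163. ] [247. 243.] C [100.4 113.3] [524.8 240.6]
60 [562.1 170.  199.6] S [166.7 100.7] [203.9 152.9] [261.4 232.2] C [106.4 103.5] [530.2 228.2]
63 [569.8 170.6 203.8] S [176.7  93.6] [217.7 143.2] [276.2 221.9] C [112.4  94.1] [535.5 216.4]
57 [556.2 167.  195.1] S [160.1 109.8] [194.1 165. ] [250.9 245.2] C [104.7 113.6] [530.2 241.1]
60 [563.6 167.5 199.6] S [169.9 102.4] [207.5 154.8] [265.4 234.4] C [110.7 103.8] [535.6 228.7]
63 [571.3 168.1 203.8] S [179.9  95.2] [221.4 145.1] [280.2 224.1] C [116.7  94.4] [540.8 216.8]
```

Request:
{"method": "arm_command", "body": {
  "series": [-0.01,0.042,-0.02,0,0,0.142,-0.01,0.042,-0.02,0,0,0.142,-0.01,0.042,-0.02,0,0,0.142,-0.01,0.042,-0.02,0,0,0.142,-0.01,0.042,-0.02,0,0,0.142,-0.01,0.042,-0.02,0,0,0.142,-0.01,0.042,-0.02,0,0,0.142,-0.01,0.042,-0.02,0,0,0.142,-0.01,0.042,-0.02,0,0,0.142,-0.01,0.042,-0.02,0,0,0.142,-0.01,0.042,-0.02,0,0,0.142,-0.01,0.042,-0.02,0,0,0.142,-0.01,0.042,-0.02,0,0,0.142,-0.01,0.042,-0.02,0,0,0.142],
  "hand": 0.93
}}

```text
time_s: 6.9
ee_pos: [496.7, 270.7, 187.9]
ee_rot: [-179.9, -0.2, -175.6]
force: [0.9, 1.7, 0.5]
gripper_width: 84.7
```

Request:
{"method": "arm_command", "body": {
  "series": [0,0,-0.036,0.0095,-0.129,0,0,0,-0.036,0.0095,-0.129,0,0,0,-0.036,0.0095,-0.129,0,0,0,-0.036,0.0095,-0.129,0,0,0,-0.036,0.0095,-0.129,0,0,0,-0.036,0.0095,-0.129,0,0,0,0,0,0,0,0,0,0,0,0,0]
}}

```text
time_s: 7.57
ee_pos: [500.6, 264.2, 115.9]
ee_rot: [-178.9, 29.7, -176.1]
force: [-0.6, 0.3, 0.3]
gripper_width: 85.2
```

Run:
```python
from h import *
s=env.state(); print(s["ee_pos"],s["ee_rot"],s["force"],s["qpos"])
print(Ro.from_euler("xyz",s["ee_rot"],degrees=True).as_matrix().round(3))
f=grab_frame("wrist"); cv2.imwrite("pics/w5.png",f["frame"][:,:,::-1]); w=wcam(f,s)
hsv=cv2.cvtColor(f["frame"],cv2.COLOR_RGB2HSV); m=cv2.inRange(hsv,(98,90,60),(115,255,255))
n,l,st,ce=cv2.connectedComponentsWithStats(m)
for i in range(1,n):
    if st[i,4]>300: print(st[i],ce[i],np.median(hsv[l==i],axis=0),plane(w,ce[i],10))
```

```text
[500.61203536 264.18018788 115.93710046] [-178.8725719    29.65137995 -176.06637728] [-0.58667588  0.25202321  0.31398179] [ 35.81812655  14.9022317  120.4052558  -40.98806976  25.07488269
 -23.24955979]
[[-0.867 -0.059  0.495]
 [-0.06   0.998  0.014]
 [-0.495 -0.017 -0.869]]
[611  16  29  37 638] [628.5830721   32.18652038] [103. 102. 141.] [420.97099384 433.69885455  10.        ]
[612  89  28  47 506] [628.2173913  114.86166008] [103.  93.  94.] [471.00680553 467.61086017  10.        ]
[ 298  162   82   42 1172] [337.82167235 175.5887372 ] [104. 137. 151.] [537.21061056 280.16873798  10.        ]
[314 195  50  31 786] [338.50763359 213.98346056] [105. 136. 142.] [579.76380189 284.88796438  10.        ]
```

View pics/w5.png

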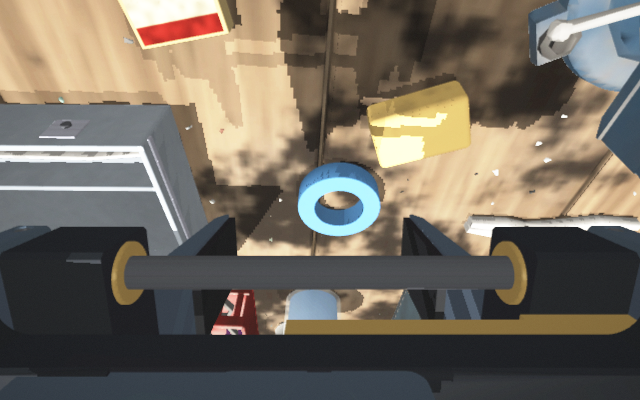

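Run:
```python
from h import *
s=env.state(); f=grab_frame("wrist"); w=wcam(f,s); print(s["ee_pos"],s["ee_rot"])
a=f["frame"][80:250,280:480,::-1]; cv2.imwrite("pics/w5c.png",cv2.resize(a,None,fx=4,fy=3.5,interpolation=3) if 0 else cv2.resize(a,None,fx=3.5,fy=3.5,interpolation=3))
for p,z in [((339,235),19),((298,203),19),((381,203),19),((339,172),19),((339,202),19)]: print(p,plane(w,p,z).round(1))
hsv=cv2.cvtColor(f["frame"],cv2.COLOR_RGB2HSV); m=cv2.inRange(hsv,(15,80,120),(35,255,255)); m[:, :350]=0; m[180:]=0
n,l,st,ce=cv2.connectedComponentsWithStats(m)
for i in range(1,n):
    if st[i,4]>300: print(st[i],ce[i],plane(w,ce[i],18).round(1))
```

```text
[501.89833423 264.78283775 117.11578029] [-178.99824555   29.78197538 -176.18673191]
(339, 235) [600.  287.7  19. ]
(298, 203) [563.3 250.8  19. ]
(381, 203) [558.4 317.5  19. ]
(339, 172) [528.9 280.7  19. ]
(339, 202) [559.7 283.7  19. ]
[458   0  40  11 309] [478.37216828   3.77669903] [412.2 342.4  18. ]
[571  75  31  23 333] [583.73573574  86.05705706] [452.4 422.6  18. ]
[ 350   77  162  103 6162] [419.96397274 120.29227524] [482.4 329.8  18. ]
[570  86  46  42 503] [591.93836978 109.20079523] [467.1 436.7  18. ]
[586 147  54  33 686] [612.42274052 169.90524781] [513.5 480.3  18. ]
[383 162  38  18 341] [404.97360704 171.46041056] [525.7 329.7  18. ]
```

View pics/w5c.png

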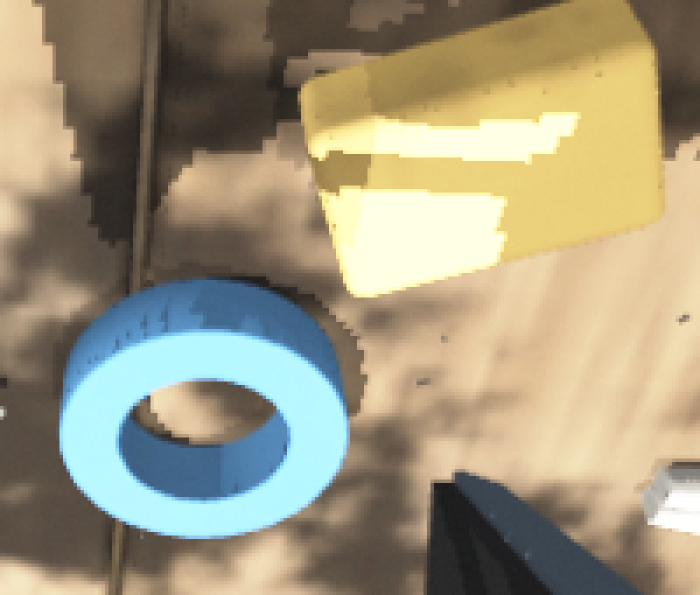

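Request:
{"method": "arm_command", "body": {
  "series": [0.03,0.012,-0.04,0.006,-0.033,0,0.03,0.012,-0.04,0.006,-0.033,0,0.03,0.012,-0.04,0.006,-0.033,0,0,0,0,0,0,0,0,0,0,0,0,0,0,0,0,0,0,0]
}}

```text
time_s: 8.17
ee_pos: [537.2, 278.1, 72.8]
ee_rot: [-179.6, 34.2, -176.6]
force: [1.0, 0.3, -0.4]
gripper_width: 84.9
```

Run:
```python
from h import *
s=env.state(); f=grab_frame("wrist"); w=wcam(f,s); print(s["ee_pos"],s["ee_rot"],s["qvel"].round(2))
S=grab_frame("side")
a=f["frame"][80:280,220:440,::-1];b=S["frame"][120:300,240:440,::-1]
cv2.imwrite("pics/w6c.png",np.hstack([cv2.resize(a,(440,400),interpolation=3),cv2.resize(b,(360,400),interpolation=3)]))
```

```text
[537.23941887 278.09867943  72.78832374] [-179.6046389    34.2457487  -176.63957515] [ 0.13 -0.98  0.22 -1.09 -0.26  1.34]
```

View pics/w6c.png

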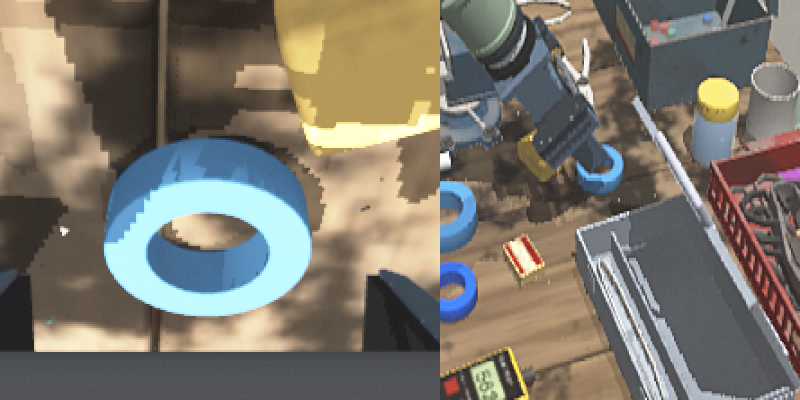

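Run:
```python
from h import *
s=env.state(); f=grab_frame("wrist"); w=wcam(f,s); print(s["ee_pos"],s["ee_rot"])
for p in [(324,169),(324,238.5),(324,203.7),(272,202),(376,200)]: print(p,plane(w,p,19).round(1))
R=Ro.from_euler("xyz",s["ee_rot"],degrees=True).as_matrix(); print(R.round(3))
```

```text
[537.10026732 278.21513357  73.22354841] [-179.64592077   34.2984741  -176.64045752]
(324, 169) [531.1 281.4  19. ]
(324, 238.5) [599.4 286.   19. ]
(324, 203.7) [561.4 283.5  19. ]
(272, 202) [561.8 250.1  19. ]
(376, 200) [555.8 316.2  19. ]
[[-0.825 -0.055  0.563]
 [-0.048  0.998  0.027]
 [-0.564 -0.005 -0.826]]
```

Request:
{"method": "arm_command", "body": {
  "series": [0.02,0.008,-0.032,0,0,0,0.02,0.006,-0.032,0,0,0,0.021,0,-0.032,0,0,0,0.021,0,-0.032,0,0,0,0,0,0,0,0,0,0,0,0,0,0,0]
}}

```text
time_s: 8.82
ee_pos: [572.9, 286.9, 28.9]
ee_rot: [-179.2, 33.3, -176.6]
force: [-0.8, -0.7, 0.2]
gripper_width: 84.7
```

Request:
{"method": "arm_command", "body": {
  "series": [0,0,0,0,0,0,0,0,0,0,0,0,0,0,0,0,0,0,0,0,0,0,0,0,0,0,0,0,0,0],
  "hand": 0.3,
  "newtons": 15
}}

```text
time_s: 9.23
ee_pos: [572.1, 287.0, 29.5]
ee_rot: [-179.3, 33.3, -176.5]
force: [-1.7, -0.5, 2.8]
gripper_width: 65.5
```

Run:
```python
from h import *
s=env.state(); f=grab_frame("wrist"); print(s["ee_pos"],s["ee_rot"],s["gripper_width"])
S=grab_frame("side")
a=f["frame"][80:280,220:440,::-1];b=S["frame"][120:300,240:440,::-1]
cv2.imwrite("pics/w7c.png",np.hstack([cv2.resize(a,(440,400),interpolation=3),cv2.resize(b,(360,400),interpolation=3)]))
```

```text
[572.06506879 287.0372695   29.51344886] [-179.27827458   33.30801334 -176.54162772] 65.53147532837104
```

View pics/w7c.png

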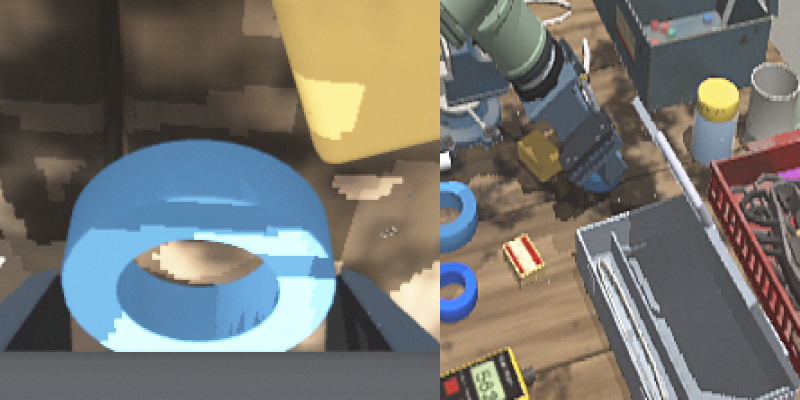

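Request:
{"method": "arm_command", "body": {
  "series": [-0.015,0,0.022,0,0,0,-0.03,0,0.045,0,0,0,-0.03,0,0.045,0,0,0,-0.03,0,0.045,0,0,0,-0.03,0,0.045,0,0,0,-0.015,0,0.03,0,0,0,0,0,0,0,0,0,0,0,0,0,0,0]
}}

```text
time_s: 10.0
ee_pos: [512.3, 287.3, 122.4]
ee_rot: [-179.3, 33.3, -176.6]
force: [0.1, -0.3, 0.6]
gripper_width: 65.4
```

Run:
```python
from h import *
s=env.state(); f=grab_frame("wrist"); print(s["ee_pos"],s["ee_rot"],s["gripper_width"],s["qpos"])
S=grab_frame("side")
a=f["frame"][80:280,220:440,::-1];b=S["frame"][120:300,240:440,::-1]
cv2.imwrite("pics/w8c.png",np.hstack([cv2.resize(a,(440,400),interpolation=3),cv2.resize(b,(360,400),interpolation=3)]))
```

```text
[512.27305992 287.27227107 122.42280482] [-179.33574205   33.34835529 -176.56983179] 65.41669126164967 [ 38.50597241  15.92139723 119.7251631  -50.62486098  24.89253759
 -11.62845245]
```

View pics/w8c.png

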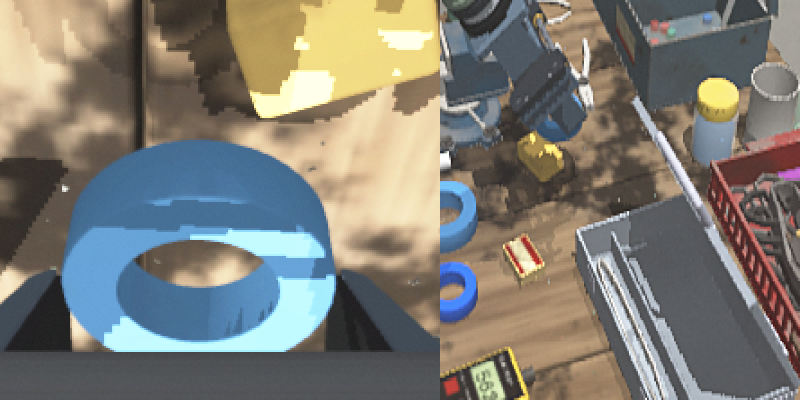

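Request:
{"method": "arm_command", "body": {
  "series": [0.006,-0.02,0.002,0,0,0,0.006,-0.04,0.002,0,0,0,0.006,-0.04,0.002,0,0,0,0.006,-0.04,0.002,0,0,0,0.006,-0.04,0.002,0,0,0,0.006,-0.04,0.002,0,0,0,0.006,-0.04,0.002,0,0,0,0.006,-0.04,0.002,0,0,0,0.006,-0.04,0.002,0,0,0,0.006,-0.04,0.002,0,0,0,0.006,-0.04,0.002,0,0,0,0,-0.03,0,0,0,0,0,0,0,0,0,0,0,0,0,0,0,0]
}}

```text
time_s: 11.27
ee_pos: [538.5, 105.8, 129.8]
ee_rot: [-179.2, 33.2, -176.7]
force: [0.5, -0.3, -0.2]
gripper_width: 65.7
```

Run:
```python
from h import *
s=env.state(); f=grab_frame("wrist"); print(s["ee_pos"],s["ee_rot"],s["gripper_width"],s["qpos"])
S=grab_frame("side");C=grab_frame("scene")
cv2.imwrite("pics/w9w.png",f["frame"][:,:,::-1])
a=C["frame"][60:310,270:520,::-1];b=S["frame"][80:330,240:440,::-1]
cv2.imwrite("pics/w9c.png",np.hstack([cv2.resize(a,(440,440),interpolation=3),cv2.resize(b,(352,440),interpolation=3)]))
```

```text
[538.50356875 105.78535697 129.83717928] [-179.24979644   33.19582146 -176.67126308] 65.72903837797786 [ 13.6871821   10.38654196 126.34480433 -31.29801273  12.37319447
 -50.58818621]
```

View pics/w9c.png

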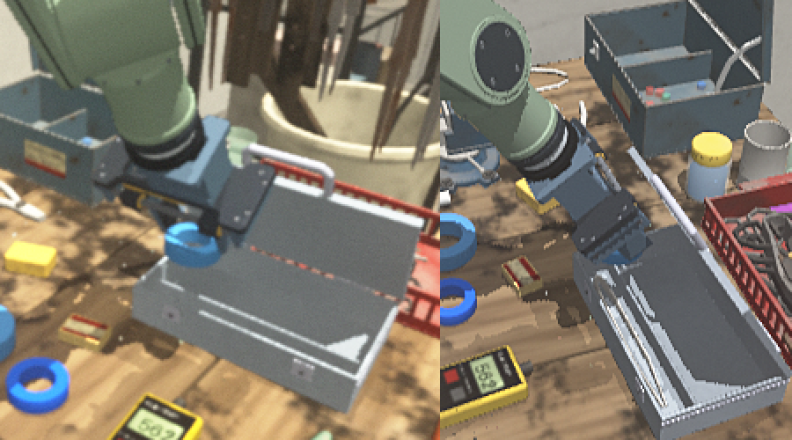

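View pics/w9w.png

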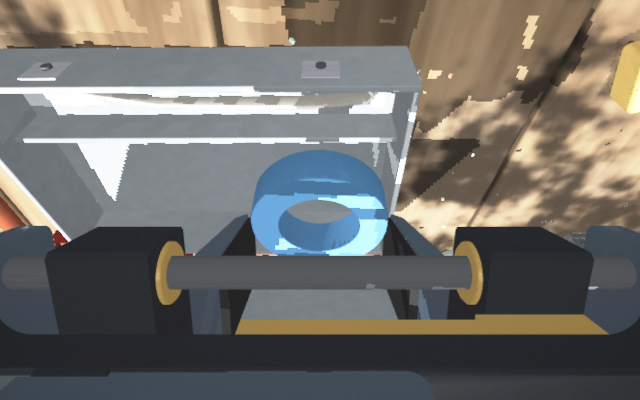

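Run:
```python
from h import *
s=env.state(); f=grab_frame("wrist"); w=wcam(f,s)
for nm,p,z in [("FLcorner",(416,88),52),("front",(200,92),52),("front",(30,90),52),("div",(388,140),34),("div",(200,140),34),("div",(40,141),34),("leftwall out",(405,170),52),("left wall in",(392,200),52)]: print(nm,plane(w,p,z).round(1))
O=np.array([576,27]);e=np.array([.9973,.0732]);n=np.array([-.0732,.9973])
for c in [(-80,135),(-80,0),(-30,131),(0,135)]: print(c,(O+c[0]*e+c[1]*n).round(1))
a=f["frame"][30:260,200:440,::-1];cv2.imwrite("pics/w10.png",cv2.resize(a,None,fx=2.6,fy=2.6,interpolation=3))
```

```text
FLcorner [491.  157.8  52. ]
front [500.7  39.2  52. ]
front [505.2 -55.3  52. ]
div [540.2 154.4  34. ]
div [548.3  25.8  34. ]
div [556.2 -85.7  34. ]
leftwall out [550.7 165.8  52. ]
left wall in [580.4 163.2  52. ]
(-80, 135) [486.3 155.8]
(-80, 0) [496.2  21.1]
(-30, 131) [536.5 155.5]
(0, 135) [566.1 161.6]
```

View pics/w10.png

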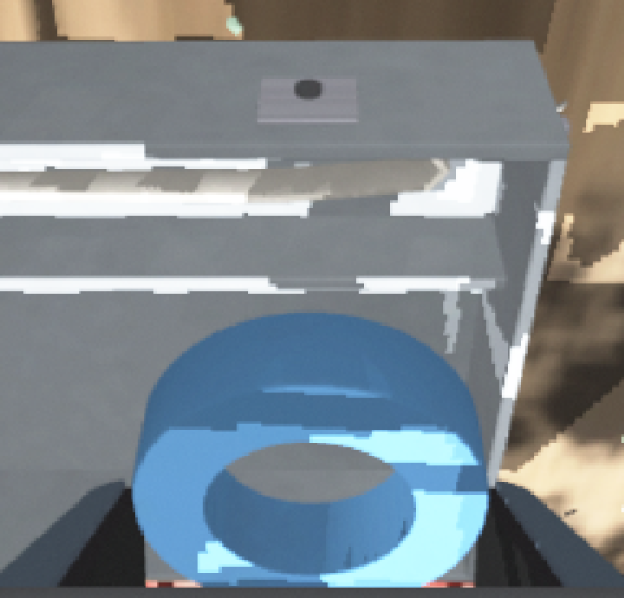

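Request:
{"method": "arm_command", "body": {
  "series": [0.019,0,-0.029,0,0,0,0.019,0,-0.029,0,0,0,0.019,0,-0.029,0,0,0,0.019,0,-0.029,0,0,0,0.019,0,-0.029,0,0,0,0,0,0,0,0,0,0,0,0,0,0,0]
}}

```text
time_s: 12.05
ee_pos: [575.6, 107.5, 73.5]
ee_rot: [-179.2, 33.2, -176.5]
force: [-0.4, 0.1, 0.0]
gripper_width: 65.5
```

Run:
```python
from h import *
s=env.state(); f=grab_frame("wrist"); print(s["ee_pos"],s["ee_rot"],s["gripper_width"],s["qpos"],s["force"])
S=grab_frame("side");C=grab_frame("scene")
a=C["frame"][60:310,270:520,::-1];b=f["frame"][30:280,200:440,::-1]
cv2.imwrite("pics/w11.png",np.hstack([cv2.resize(a,(400,400),interpolation=3),cv2.resize(b,(384,400),interpolation=3)]))
```

```text
[575.62704103 107.51397176  73.46244881] [-179.22566918   33.2195598  -176.45389036] 65.49797720204954 [ 12.62449711  18.80794125 126.03968329 -67.62339645   6.19454728
 -14.87152005] [-0.41966278  0.0531312   0.02027055]
```

View pics/w11.png

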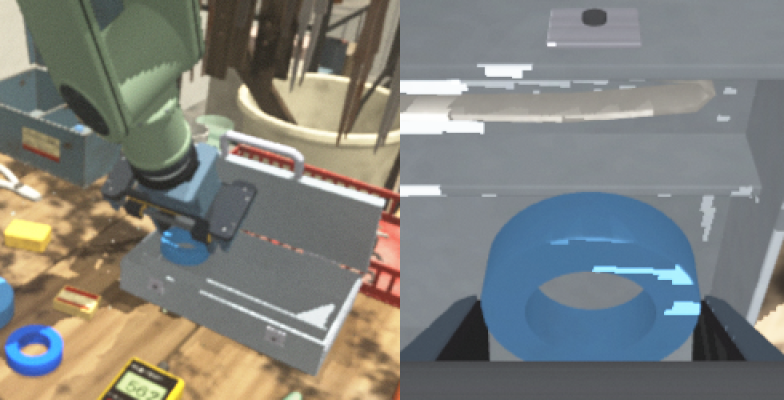

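```bash
cat > kin.py <<'E'
import numpy as np
from scipy.spatial.transform import Rotation as Ro
from scipy.optimize import least_squares
D=[((70.3011,18.3426,89.6906,0,72.0451,-1.1452),(182.83,544.76,224.32),(-179.92,0,161.446)),
((.609,11.4657,111.4715,-.1487,56.9483,-2.6498),(454.42,15.62,147.75),(179.89,.13,93.34)),
((35.8181,14.9022,120.4053,-40.988,25.0749,-23.2496),(500.61,264.18,115.94),(-178.87,29.65,-176.066)),
((38.506,15.9214,119.7252,-50.6249,24.8925,-11.6285),(512.27,287.27,122.42),(-179.336,33.348,-176.57)),
((13.6872,10.3865,126.3448,-31.298,12.3732,-50.5882),(538.5,105.785,129.84),(-179.25,33.196,-176.671)),
((12.6245,18.8079,126.0397,-67.6234,6.1945,-14.8715),(575.627,107.514,73.46),(-179.2257,33.2196,-176.454))]
def RR(q):
    return Ro.from_euler("ZYZYZ",[q[0],q[1]+q[2],q[3],q[4],q[5]],degrees=True)*Ro.from_euler("Z",90,degrees=True)
def fk(q,p):
    a1,d1,L2,a3,L3,L6=p
    R1=Ro.from_euler("Z",q[0],degrees=True);R2=R1*Ro.from_euler("Y",q[1],degrees=True);R3=R1*Ro.from_euler("Y",q[1]+q[2],degrees=True)
    return R1.apply([a1,0,d1])+R2.apply([0,0,L2])+R3.apply([a3,0,L3])+RR(q).apply([0,0,L6]),RR(q)
r=least_squares(lambda p:np.concatenate([fk(q,p)[0]-x for q,x,_ in D]),[0,150,400,0,400,250])
P=r.x
if __name__=="__main__":
    print(P.round(1),np.abs(r.fun).max())
    for q,x,e in D: print(RR(q).as_euler("xyz",degrees=True).round(1),e, (RR(q).inv()*Ro.from_euler("xyz",e,degrees=True)).magnitude()*57.3)
E
python3 kin.py
```

```text
Traceback (most recent call last):
  File "kin.py", line 16, in <module>
    r=least_squares(lambda p:np.concatenate([fk(q,p)[0]-x for q,x,_ in D]),[0,150,400,0,400,250])
  File "kin.py", line 16, in <lambda>
    r=least_squares(lambda p:np.concatenate([fk(q,p)[0]-x for q,x,_ in D]),[0,150,400,0,400,250])
                                             ~~^^^^^
  File "kin.py", line 15, in fk
    return R1.apply([a1,0,d1])+R2.apply([0,0,L2])+R3.apply([a3,0,L3])+RR(q).apply([0,0,L6]),RR(q)
                                                                      ~~^^^
  File "kin.py", line 11, in RR
    return Ro.from_euler("ZYZYZ",[q[0],q[1]+q[2],q[3],q[4],q[5]],degrees=True)*Ro.from_euler("Z",90,degrees=True)
           ~~~~~~~~~~~~~^^^^^^^^^^^^^^^^^^^^^^^^^^^^^^^^^^^^^^^^^^^^^^^^^^^^^^
  File "scipy/spatial/transform/_rotation.pyx", line 1413, in scipy.spatial.transform._rotation.Rotation.from_euler
ValueError: Expected axis specification to be a non-empty string of upto 3 characters, got ZYZYZ
```

```bash
python3 - <<'E'
s=open("kin.py").read()
s=s.replace('Ro.from_euler("ZYZYZ",[q[0],q[1]+q[2],q[3],q[4],q[5]],degrees=True)*','Ro.from_euler("ZY",[q[0],q[1]+q[2]],degrees=True)*Ro.from_euler("ZYZ",[q[3],q[4],q[5]],degrees=True)*')
open("kin.py","w").write(s)
E
python3 kin.py
```

```text
[ 19.   69.2 595.1   2.8 386.3 289.3] 11.353880520011892
[-179.9   -0.   161.4] (-179.92, 0, 161.446) 0.0023414824419417403
[1.799e+02 1.000e-01 9.330e+01] (179.89, 0.13, 93.34) 0.0015217360636339944
[-178.9   29.7 -176.1] (-178.87, 29.65, -176.066) 0.0027391723388898856
[-179.3   33.3 -176.6] (-179.336, 33.348, -176.57) 0.000452893680940025
[-179.2   33.2 -176.7] (-179.25, 33.196, -176.671) 0.00041614494316163594
[-179.2   33.2 -176.5] (-179.2257, 33.2196, -176.454) 0.00010993232781501028
```

```bash
python3 - <<'E'
s=open("kin.py").read()
s=s.replace('a1,d1,L2,a3,L3,L6=p','a1,d1,L2,a3,L3,L6,b=p').replace('[a1,0,d1]','[a1,b,d1]').replace('250])\nP','250,0],x_scale=100)\nP')
open("kin.py","w").write(s)
E
python3 kin.py|head -3
python3 - <<'E'
import sys; sys.path.insert(0,".")
from kin import *
print(r.fun.reshape(-1,3).round(1))
E
```

```text
[ -0.  140.3 591.8  25.2 417.  324.6  11.5] 0.0027199686004450996
[-179.9   -0.   161.4] (-179.92, 0, 161.446) 0.0023414824419417403
[1.799e+02 1.000e-01 9.330e+01] (179.89, 0.13, 93.34) 0.0015217360636339944
[[-0.  0. -0.]
 [-0.  0.  0.]
 [-0. -0. -0.]
 [ 0.  0.  0.]
 [-0. -0. -0.]
 [ 0. -0.  0.]]
```

```bash
cat >> kin.py <<'E'
def orient(h,lean,roll=0):
    return Ro.from_euler("Z",h,degrees=True)*Ro.from_euler("Y",-lean,degrees=True)*Ro.from_euler("Z",180,degrees=True)*Ro.from_euler("X",180,degrees=True)
LO=np.array([-177.97,-48.28,12.27,-77.06,2.81,-146.56]);HI=np.array([177.97,115.42,149.76,257.06,150.46,146.56])
def ik(pos,R):
    a1,d1,L2,a3,L3,L6,b=P
    w=np.array(pos)-R.apply([0,0,L6]); rr=np.hypot(w[0],w[1]); q1=np.arctan2(w[1],w[0])-np.arcsin(b/rr)
    rx=np.sqrt(rr**2-b*b)-a1; z=w[2]-d1; Lf=np.hypot(a3,L3); g=np.arctan2(a3,L3)
    c=(rx*rx+z*z-L2**2-Lf**2)/(2*L2*Lf)
    if abs(c)>1: return []
    t=np.arccos(c); q3=t-g; q2=np.arctan2(rx,z)-np.arctan2(Lf*np.sin(t),L2+Lf*np.cos(t))
    q=np.degrees([q1,q2,q3]); M=Ro.from_euler("ZY",[q[0],q[1]+q[2]],degrees=True).inv()*R*Ro.from_euler("Z",-90,degrees=True)
    z1=M.as_euler("ZYZ",degrees=True); out=[]
    for s in(z1,np.array([z1[0]+180,-z1[1],z1[2]+180])):
        if s[1]<0: continue
        for k in(-360,0,360):
            for m in(-360,0,360):
                Q=np.array([*q,s[0]+k,s[1],s[2]+m])
                if (Q>=LO).all() and (Q<=HI).all(): out.append(Q)
    return out
E
python3 - <<'E'
from kin import *
q=(12.6245,18.8079,126.0397,-67.6234,6.1945,-14.8715);x,R=fk(q,P); print([a.round(1) for a in ik(x,R)])
O=np.array([579,28]);e=np.array([.9973,.0732]);n=np.array([-.0732,.9973])
for lean in(33,37,41):
  for yc in(78,-7,-85):
    for back in(0,55,110):
      c=O+26*e+yc*n; R=orient(4.2,lean); p=np.array([*c,36])-back*R.apply([0,0,1])
      print(lean,yc,back,p.round(0),[a.round(0).astype(int).tolist() for a in ik(p,R)])
E
```

```text
[array([ 12.6,  18.8, 126. , -67.6,   6.2, -14.9])]
33 78 0 [599. 108.  36.] [[11, 24, 125, 240, 4, 36]]
33 78 55 [569. 105.  82.] [[12, 17, 126, -48, 5, -35]]
33 78 110 [539. 103. 128.] [[12, 10, 126, -23, 11, -61]]
33 -7 0 [605.  23.  36.] [[0, 24, 126, 138, 4, 129]]
33 -7 55 [576.  21.  82.] [[-1, 17, 127, 39, 4, -133]]
33 -7 110 [546.  19. 128.] [[-1, 10, 127, 16, 10, -110]]
33 -85 0 [611. -55.  36.] []
33 -85 55 [581. -57.  82.] []
33 -85 110 [551. -59. 128.] [[-13, 11, 126, 39, 15, -142]]
37 78 0 [599. 108.  36.] [[11, 25, 128, 204, 11, 72]]
37 78 55 [566. 105.  80.] [[12, 18, 130, 228, 6, 48]]
37 78 110 [533. 103. 124.] [[13, 10, 131, -65, 6, -18]]
37 -7 0 [605.  23.  36.] [[0, 24, 129, 165, 11, 101]]
37 -7 55 [572.  20.  80.] [[-1, 17, 130, 147, 6, 119]]
37 -7 110 [539.  18. 124.] []
37 -85 0 [611. -55.  36.] [[-11, 25, 127, 132, 12, 125]]
37 -85 55 [578. -57.  80.] []
37 -85 110 [545. -60. 124.] []
41 78 0 [599. 108.  36.] [[12, 26, 131, 196, 18, 80]]
41 78 55 [563. 105.  78.] [[12, 18, 133, 204, 14, 73]]
41 78 110 [527. 102. 119.] [[13, 11, 135, 225, 9, 52]]
41 -7 0 [605.  23.  36.] [[-1, 25, 132, 170, 18, 96]]
41 -7 55 [569.  20.  78.] [[-1, 18, 134, 165, 13, 101]]
41 -7 110 [533.  18. 119.] [[-2, 10, 135, 149, 8, 116]]
41 -85 0 [611. -55.  36.] [[-12, 26, 130, 147, 19, 110]]
41 -85 55 [575. -58.  78.] [[-13, 19, 132, 134, 16, 122]]
41 -85 110 [539. -60. 119.] [[-15, 11, 134, 109, 13, 145]]
```

```bash
cat > plan.py <<'E'
from kin import *
O=np.array([579,28.]);e=np.array([.9973,.0732]);n=np.array([-.0732,.9973])
E3=np.array([*e,0]);N3=np.array([*n,0]);K=np.array([0,0,1.])
def clear(p,R,th=60):
    t=np.radians(th); H=np.array([*(O+80*e),55]); u=-np.cos(t)*E3+np.sin(t)*K; nl=-np.sin(t)*E3-np.cos(t)*K  # normal toward front/down
    m=1e9
    for zz in (-68,-100,-140,-180):
        for x in(-38,38):
            for y in(-89,89):
                c=p+R.apply([x,y,zz]); d=c-H
                if -10<d@u<215: m=min(m,d@nl-1.5)
    return m
def lowfront(p,R):
    # body clearance above front wall top (z=52) / divider
    return min((p+R.apply([x,y,-68]))[2] for x in(-38,38) for y in(-89,89))
E
python3 - <<'E'
from plan import *
for yc in(78,60,-7,-60,-85):
  for lean in(24,27,30,33):
   for xt in(10,18,26):
    for z in(36,44):
      for h in(4.2,):
        R=orient(h,lean); p=np.array([*(O+xt*e+yc*n),z])
        s=[a.round(0).astype(int).tolist() for a in ik(p,R)]
        print(yc,"lean",lean,"xt",xt,"z",z,"lid %.0f low %.0f"%(clear(p,R),lowfront(p,R)),s)
E
```

```text
78 lean 24 xt 10 z 36 lid 12 low 83 [[11, 23, 120, -12, 13, -72]]
78 lean 24 xt 10 z 44 lid 8 low 91 [[11, 23, 120, -11, 14, -73]]
78 lean 24 xt 18 z 36 lid 5 low 83 [[11, 24, 119, -11, 13, -73]]
78 lean 24 xt 18 z 44 lid 1 low 91 [[11, 23, 119, -10, 14, -74]]
78 lean 24 xt 26 z 36 lid -2 low 83 [[10, 24, 118, -11, 14, -74]]
78 lean 24 xt 26 z 44 lid -6 low 91 [[10, 24, 118, -10, 15, -75]]
78 lean 27 xt 10 z 36 lid 21 low 79 [[11, 23, 123, -22, 8, -62]]
78 lean 27 xt 10 z 44 lid 17 low 87 [[11, 22, 122, -20, 9, -65]]
78 lean 27 xt 18 z 36 lid 14 low 79 [[11, 24, 122, -21, 8, -64]]
78 lean 27 xt 18 z 44 lid 10 low 87 [[11, 23, 121, -18, 10, -66]]
78 lean 27 xt 26 z 36 lid 7 low 79 [[11, 24, 121, -19, 9, -65]]
78 lean 27 xt 26 z 44 lid 3 low 87 [[11, 23, 120, -17, 10, -67]]
78 lean 30 xt 10 z 36 lid 31 low 76 [[11, 23, 125, -59, 4, -25]]
78 lean 30 xt 10 z 44 lid 27 low 84 [[11, 22, 125, -46, 5, -38]]
78 lean 30 xt 18 z 36 lid 24 low 76 [[11, 24, 124, -52, 4, -32]]
78 lean 30 xt 18 z 44 lid 20 low 84 [[11, 23, 124, -41, 5, -43]]
78 lean 30 xt 26 z 36 lid 17 low 76 [[11, 24, 123, -46, 5
[... 5326 characters left out ...]
 121, 35, 11, -137]]
-85 lean 27 xt 18 z 44 lid 10 low 87 [[-10, 23, 120, 32, 12, -134]]
-85 lean 27 xt 26 z 36 lid 7 low 79 [[-9, 25, 120, 34, 11, -135]]
-85 lean 27 xt 26 z 44 lid 3 low 87 [[-9, 24, 119, 30, 12, -132]]
-85 lean 30 xt 10 z 36 lid 31 low 76 []
-85 lean 30 xt 10 z 44 lid 27 low 84 []
-85 lean 30 xt 18 z 36 lid 24 low 76 []
-85 lean 30 xt 18 z 44 lid 20 low 84 []
-85 lean 30 xt 26 z 36 lid 17 low 76 []
-85 lean 30 xt 26 z 44 lid 13 low 84 []
-85 lean 33 xt 10 z 36 lid 34 low 72 []
-85 lean 33 xt 10 z 44 lid 30 low 80 []
-85 lean 33 xt 18 z 36 lid 27 low 72 []
-85 lean 33 xt 18 z 44 lid 23 low 80 []
-85 lean 33 xt 26 z 36 lid 20 low 72 []
-85 lean 33 xt 26 z 44 lid 16 low 80 []
```

Request:
{"method": "arm_command", "body": {
  "series": [0,0,0,-0.002,0.035,0,0,0,0,-0.002,0.035,0,0,0,0,-0.003,0.035,0,0.009,0,-0.021,0,0,0,0.009,0,-0.021,0,0,0,0.009,-0.002,-0.021,0,0,0,0.009,-0.002,-0.021,0,0,0,0,0,0,0,0,0,0,0,0,0,0,0]
}}

```text
time_s: 12.95
ee_pos: [591.2, 103.5, 41.4]
ee_rot: [-178.9, 30.4, -176.5]
force: [0.3, 0.9, -0.3]
gripper_width: 65.4
```

Run:
```python
from h import *
s=env.state(); f=grab_frame("wrist"); print(s["ee_pos"],s["ee_rot"],s["gripper_width"],s["qpos"],s["force"])
S=grab_frame("side");C=grab_frame("scene")
a=C["frame"][60:310,270:520,::-1];b=f["frame"][30:280,200:440,::-1]
cv2.imwrite("pics/w12.png",np.hstack([cv2.resize(a,(400,400),interpolation=3),cv2.resize(b,(384,400),interpolation=3)]))
```

```text
[591.18162685 103.51017291  41.38534697] [-178.8851138    30.44280898 -176.54886998] 65.4308398663771 [ 11.67695106  23.08782906 123.91612044 -60.8115989    6.03172469
 -22.20838382] [ 0.33914935  0.94625581 -0.28732308]
```

View pics/w12.png

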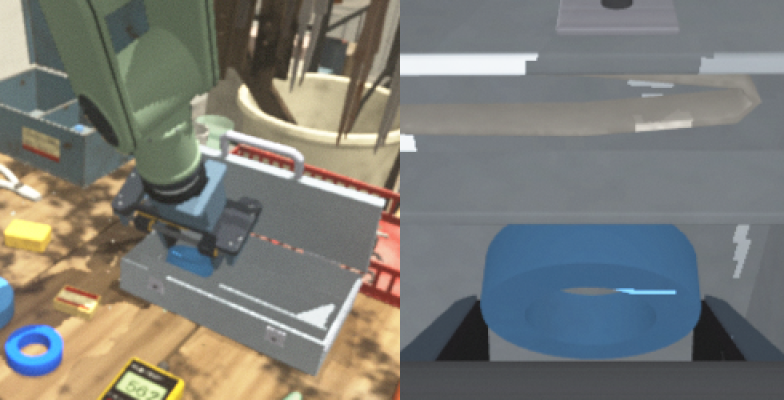

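Request:
{"method": "arm_command", "body": {
  "series": [0,0,-0.007,0,0,0,0,0,-0.007,0,0,0,0,0,0,0,0,0]
}}

```text
time_s: 13.35
ee_pos: [590.9, 103.5, 35.6]
ee_rot: [-178.9, 30.4, -176.5]
force: [0.1, -0.1, 1.0]
gripper_width: 65.4
```

Request:
{"method": "arm_command", "body": {
  "series": [0,0,0,0,0,0,0,0,0,0,0,0,0,0,0,0,0,0,0,0,0,0,0,0],
  "hand": 0.81
}}

```text
time_s: 13.68
ee_pos: [591.0, 103.4, 35.3]
ee_rot: [-178.9, 30.4, -176.6]
force: [0.3, -0.2, -0.5]
gripper_width: 73.9
```

Request:
{"method": "arm_command", "body": {
  "series": [-0.012,0,0.025,0,0,0,-0.018,0,0.035,0,0,0,-0.025,0,0.045,0,0,0,-0.025,0,0.045,0,0,0,-0.03,0,0.05,0,0,0,-0.03,0,0.05,0,0,0,0,0,0,0,0,0,0,0,0,0,0,0]
}}

```text
time_s: 14.35
ee_pos: [536.2, 103.4, 134.7]
ee_rot: [-178.9, 30.6, -176.6]
force: [-0.7, 0.2, -0.3]
gripper_width: 74.0
```

Run:
```python
from h import *
s=env.state(); f=grab_frame("wrist"); print(s["ee_pos"],s["ee_rot"],s["gripper_width"],s["qpos"],s["force"])
S=grab_frame("side");C=grab_frame("scene")
a=S["frame"][130:330,250:450,::-1];b=f["frame"][0:280,160:440,::-1]
cv2.imwrite("pics/w13.png",np.hstack([cv2.resize(a,(400,400),interpolation=3),cv2.resize(b,(400,400),interpolation=3)]))
```

```text
[536.15565498 103.39456511 134.69072402] [-178.88824464   30.55405156 -176.56958435] 73.97241513618916 [ 13.34011666  10.00383549 124.21603883 -21.52728175  16.88535433
 -60.7489163 ] [-0.6863508   0.1512849  -0.32268311]
```

View pics/w13.png

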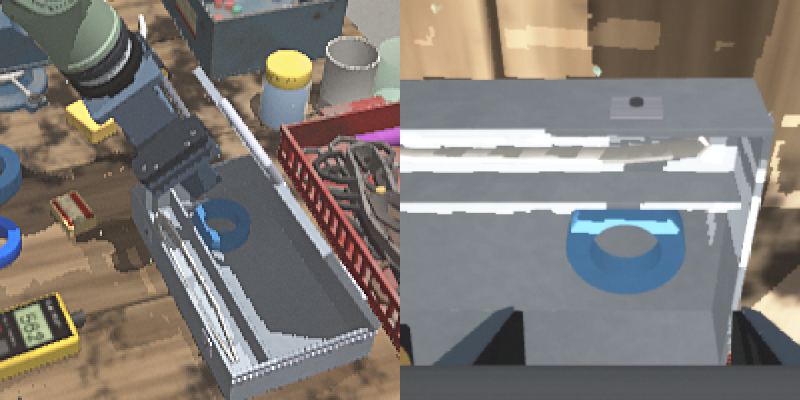

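Run:
```python
from h import *
np.set_printoptions(precision=0,suppress=True)
S=grab_frame("side");C=grab_frame("scene")
s=lambda u,v:(185+(u+.5)/5-.5,100+(v+.5)/5-.5); c=lambda u,v:(130+(u+.5)/4.4-.5,140+(v+.5)/4.4-.5)
for k,a,b in [("blk lowR",(465,303),(540,195)),("blk lowL",(300,335),(398,270)),("blk upR",(455,215),(540,125)),("blk upL",(300,275),(420,180)),("anvil nearR",(440,225),(500,120)),("bolt",(415,400),(532,295)),("leftblk lowR",(240,345),(358,305)),
 ("wax c",(553,430),(693,275)),("pliers tip",(690,345),(725,195))]:
    X,r=tri(S,s(*a),C,c(*b)); print(k,X,"%.1f"%r[0])
```

```text
blk lowR [464. 420.  50.] 1.1
blk lowL [375. 432.  40.] 0.7
blk upR [463. 417. 102.] 5.6
blk upL [376. 401. 104.] 2.6
anvil nearR [457. 438.  92.] 2.3
bolt [427. 389.  16.] 1.2
leftblk lowR [342. 425.  42.] 3.0
wax c [488. 328.  27.] 0.4
pliers tip [585. 396.   8.] 0.9
```

Run:
```python
from plan import *
for h in(31,36):
  for lean in(30,34,38):
    for back in(0,50,100):
      R=orient(h,lean); p=np.array([488,328,23])-back*R.apply([0,0,1]);
      cs=[(p+R.apply([x,y,z])).round(0).tolist() for x,y,z in[(-38,89,-68),(38,89,-68),(-38,89,-100)]]
      print(h,lean,back,p.round(0),[a.round(0).astype(int).tolist() for a in ik(p,R)],cs if back==0 else "")
```

```text
31 30 0 [488. 328.  23.] [] [[441.0, 404.0, 101.0], [385.0, 370.0, 63.0], [428.0, 395.0, 129.0]]
31 30 50 [467. 315.  66.] [[34, 18, 127, -15, 5, -73]] 
31 30 100 [445. 302. 110.] [[34, 12, 127, -7, 12, -81]] 
31 34 0 [488. 328.  23.] [[34, 25, 129, 190, 8, 82]] [[437.0, 401.0, 101.0], [383.0, 368.0, 58.0], [421.0, 392.0, 127.0]]
31 34 50 [464. 314.  64.] [[34, 18, 131, 210, 3, 62]] 
31 34 100 [440. 299. 106.] [[34, 11, 131, -24, 4, -63]] 
31 38 0 [488. 328.  23.] [[34, 25, 132, 186, 16, 86]] [[432.0, 398.0, 100.0], [381.0, 367.0, 53.0], [415.0, 388.0, 125.0]]
31 38 50 [462. 312.  62.] [[34, 19, 134, 190, 11, 83]] 
31 38 100 [435. 296. 102.] [[34, 12, 135, 203, 5, 70]] 
36 30 0 [488. 328.  23.] [] [[435.0, 399.0, 101.0], [382.0, 361.0, 63.0], [422.0, 390.0, 129.0]]
36 30 50 [468. 313.  66.] [[31, 18, 127, 25, 6, -119]] 
36 30 100 [448. 299. 110.] [[31, 12, 127, 12, 12, -106]] 
36 34 0 [488. 328.  23.] [[31, 25, 129, 162, 8, 104]] [[430.0, 396.0, 101.0], [379.0, 359.0, 58.0], [416.0, 386.0, 127.0]]
36 34 50 [465. 312.  64.] [[31, 18, 131, 133, 4, 133]] 
36 34 100 [443. 295. 106.] [[31, 11, 131, 39, 5, -133]] 
36 38 0 [488. 328.  23.] [[31, 25, 132, 169, 16, 97]] [[426.0, 393.0, 100.0], [378.0, 358.0, 53.0], [410.0, 381.0, 125.0]]
36 38 50 [463. 310.  62.] [[31, 19, 134, 163, 11, 102]] 
36 38 100 [438. 292. 102.] [[30, 12, 135, 142, 6, 123]]
```

Request:
{"method": "arm_command", "body": {
  "series": [-0.026,0.05,0,0,0,0.05,-0.026,0.06,-0.005,0,0,0.085,-0.026,0.064,-0.007,0,0,0.085,-0.026,0.064,-0.007,0,0,0.085,-0.026,0.064,-0.007,0,0,0.085,-0.026,0.064,-0.007,0,0,0.085,-0.026,0.064,-0.007,-0.02,0.03,0.085,-0.026,0.064,-0.007,-0.02,0.03,0.085,0,0,-0.007,-0.018,0.025,0.035,0,0,0,0,0,0,0,0,0,0,0,0],
  "hand": 0.92
}}

```text
time_s: 15.52
ee_pos: [452.8, 300.7, 110.9]
ee_rot: [-178.5, 25.7, -145.8]
force: [0.4, 0.6, -0.4]
gripper_width: 84.2
```

Run:
```python
from h import *
s=env.state(); f=grab_frame("wrist"); w=wcam(f,s); print(s["ee_pos"],s["ee_rot"],s["gripper_width"],s["qpos"])
cv2.imwrite("pics/w14.png",f["frame"][:,:,::-1])
```

```text
[452.82046869 300.70252882 110.94959349] [-178.46884054   25.71629147 -145.83130897] 84.24122121114729 [ 32.98117369  12.48018635 122.95245725  -3.14432998  18.8536668
 -88.09411279]
```

View pics/w14.png

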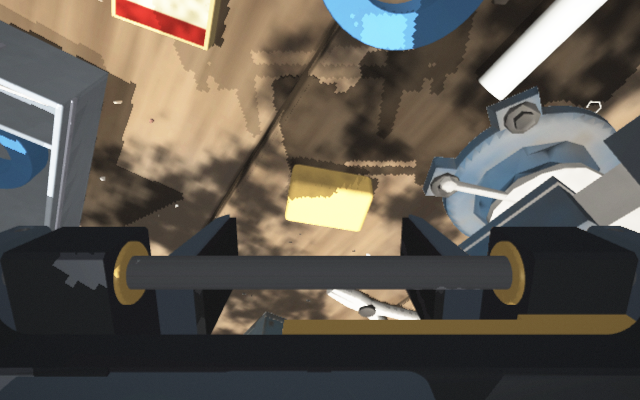

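Run:
```python
from h import *
s=env.state(); f=grab_frame("wrist"); w=wcam(f,s)
a=f["frame"][130:250,260:400,::-1];cv2.imwrite("pics/w14c.png",cv2.resize(a,None,fx=5,fy=5,interpolation=3))
hsv=cv2.cvtColor(f["frame"],cv2.COLOR_RGB2HSV);m=cv2.inRange(hsv,(18,75,110),(36,255,255));m[:150]=0;m[245:]=0;m[:,:270]=0;m[:,385:]=0
q=np.vstack(cv2.findContours(m,cv2.RETR_EXTERNAL,cv2.CHAIN_APPROX_NONE)[0]); print(cv2.minAreaRect(q), cv2.approxPolyDP(cv2.convexHull(q),4,True).reshape(-1,2).tolist())
```

```text
((327.616455078125, 204.69122314453125), (81.10759735107422, 110.81836700439453), 88.40885925292969) [[384, 239], [373, 244], [274, 243], [273, 175], [296, 165], [368, 163]]
```

View pics/w14c.png

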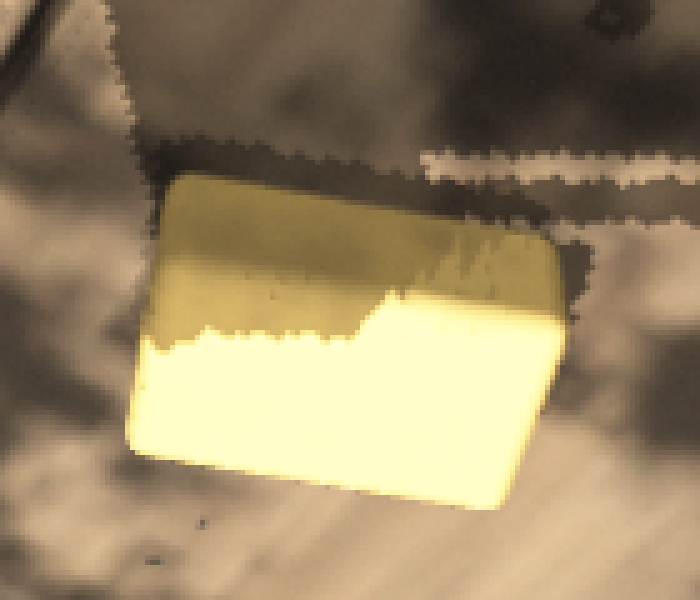

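Run:
```python
from h import *
s=env.state(); f=grab_frame("wrist"); w=wcam(f,s);print(s["ee_pos"],s["ee_rot"])
c=np.array([plane(w,p,26) for p in[(292.6,182.4),(373,195),(360,232),(286,220.6)]]);print(c.round(1),c.mean(0))
for i,j in((0,1),(3,2),(0,3),(1,2)):
    d=c[j]-c[i];print(np.hypot(*d[:2]).round(1),np.degrees(np.arctan2(d[1],d[0])).round(1))
```

```text
[452.57472318 300.05044916 111.17773511] [-178.45822056   25.72186016 -145.84687574]
[[480.7 294.6  26. ]
 [457.2 348.8  26. ]
 [492.4 364.2  26. ]
 [515.5 309.4  26. ]] [486.46194773 329.25147132  26.        ]
59.1 113.4
59.5 112.8
37.8 23.0
38.4 23.6
```

Request:
{"method": "arm_command", "body": {
  "series": [0.01,0.009,-0.028,0,0,-0.022,0.01,0.009,-0.028,0,0,-0.022,0.01,0.009,-0.028,0,0,-0.022,0.01,0.009,-0.028,0,0,0,0.01,0.009,-0.028,0,0,0,0,0,0,0,0,0,0,0,0,0,0,0]
}}

```text
time_s: 16.25
ee_pos: [472.5, 318.1, 55.4]
ee_rot: [-178.5, 25.7, -148.8]
force: [0.4, 0.1, 0.7]
gripper_width: 84.1
```

Run:
```python
from h import *
s=env.state(); f=grab_frame("wrist"); w=wcam(f,s);print(s["ee_pos"],s["ee_rot"],s["force"],s["qpos"])
S=grab_frame("side");C=grab_frame("scene")
a=S["frame"][110:240,200:330,::-1];b=f["frame"][100:300,220:420,::-1];c=C["frame"][110:240,160:340,::-1]
cv2.imwrite("pics/w15.png",np.hstack([cv2.resize(x,(z,300),interpolation=3) for x,z in((a,260),(b,270),(c,270))]))
```

```text
[472.51555267 318.10568677  55.36374894] [-178.4591868    25.70741522 -148.78640182] [0.4019207  0.07337916 0.71044787] [ 34.47458147  19.79708329 123.48731369 -14.9683604   11.50399896
 -72.37740449]
```

View pics/w15.png

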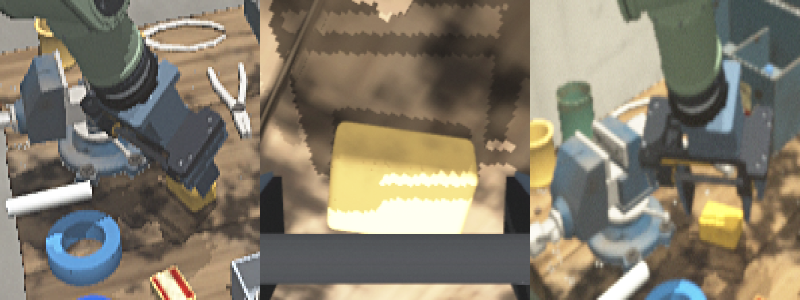

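Request:
{"method": "arm_command", "body": {
  "series": [0.007,0.006,-0.021,0,0,0,0.007,0.006,-0.021,0,0,0,0,0,0,0,0,0]
}}

```text
time_s: 16.65
ee_pos: [478.3, 323.5, 38.8]
ee_rot: [-178.5, 25.8, -148.7]
force: [0.3, -0.4, 0.3]
gripper_width: 84.2
```

Request:
{"method": "arm_command", "body": {
  "series": [0.007,0.006,-0.021,0,0,0,0.007,0.005,-0.021,0,0,0,0,0,0,0,0,0]
}}

```text
time_s: 16.9
ee_pos: [483.9, 327.8, 22.0]
ee_rot: [-178.4, 25.7, -148.7]
force: [0.4, -1.2, 0.2]
gripper_width: 83.8
```

Request:
{"method": "arm_command", "body": {
  "series": [0,0,0,0,0,0,0,0,0,0,0,0,0,0,0,0,0,0,0,0,0,0,0,0,0,0,0,0,0,0],
  "hand": 0.3,
  "newtons": 15
}}

```text
time_s: 17.32
ee_pos: [484.1, 328.1, 23.1]
ee_rot: [-178.5, 25.9, -148.7]
force: [-1.0, -1.9, 5.3]
gripper_width: 65.0
```

Run:
```python
from h import *
s=env.state(); f=grab_frame("wrist"); w=wcam(f,s);print(s["ee_pos"],s["ee_rot"],s["force"],s["qpos"])
S=grab_frame("side");C=grab_frame("scene")
a=S["frame"][110:240,200:330,::-1];b=f["frame"][100:300,220:420,::-1];c=C["frame"][110:240,160:340,::-1]
cv2.imwrite("pics/w16.png",np.hstack([cv2.resize(x,(z,300),interpolation=3) for x,z in((a,260),(b,270),(c,270))]))
```

```text
[484.12085233 328.13306008  23.08711836] [-178.47227546   25.86573786 -148.74724747] [-1.00947535 -1.94507776  5.33293464] [ 34.67757344  24.09062428 123.46603397 -24.32433932   7.34593914
 -62.76676054]
```

View pics/w16.png

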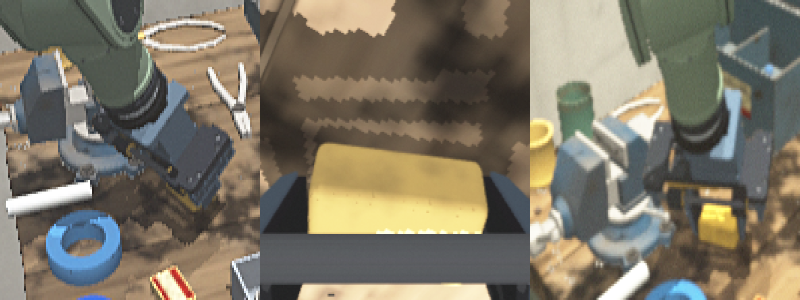

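Request:
{"method": "arm_command", "body": {
  "series": [-0.006,-0.004,0.015,0,0,0,-0.016,-0.009,0.038,0,0,0,-0.016,-0.009,0.038,0,0,0,-0.016,-0.009,0.038,0,0,0,-0.016,-0.009,0.038,0,0,0,-0.016,-0.009,0.038,0,0,0,-0.006,-0.006,0.02,0,0,0,0,0,0,0,0,0,0,0,0,0,0,0]
}}

```text
time_s: 18.22
ee_pos: [447.3, 306.0, 112.4]
ee_rot: [-178.5, 25.8, -148.8]
force: [1.0, -0.3, -0.7]
gripper_width: 65.7
```

Request:
{"method": "arm_command", "body": {
  "series": [0.015,-0.04,0.003,0,0,-0.03,0.021,-0.066,0.003,0,0,-0.055,0.021,-0.066,0.003,0,0,-0.055,0.021,-0.066,0.003,0,0,-0.055,0.021,-0.066,0.003,0,0,-0.055,0.021,-0.066,0.003,0,0,-0.055,0.021,-0.066,0.003,0,0,-0.055,0.021,-0.066,0.003,0,0,-0.055,0.021,-0.066,0.003,0,0,-0.055,0.021,-0.066,0.003,0,0,-0.055,0.021,-0.066,0.003,0,-0.02,-0.055,0.009,-0.025,0.003,0,-0.018,-0.02,0,0,0,0,0,0,0,0,0,0,0,0]
}}

```text
time_s: 19.38
ee_pos: [540.1, 16.0, 125.5]
ee_rot: [-178.3, 27.3, -175.7]
force: [-0.3, -0.0, -0.7]
gripper_width: 65.5
```

Run:
```python
from h import *
s=env.state(); f=grab_frame("wrist"); w=wcam(f,s);print(s["ee_pos"],s["ee_rot"],s["force"],s["qpos"],s["gripper_width"])
S=grab_frame("side");C=grab_frame("scene")
a=S["frame"][110:310,250:450,::-1];b=f["frame"][0:300,170:470,::-1]
cv2.imwrite("pics/w17.png",np.hstack([cv2.resize(x,(400,400),interpolation=3) for x in(a,b)]))
for p,z in [((324,140),34)]: print(plane(w,p,z))
```

```text
[540.11368647  15.95662717 125.52545705] [-178.30203668   27.34903468 -175.69623637] [-0.30543611 -0.01116982 -0.67692538] [  0.41952989  10.59727252 123.49101436   0.27867441  18.51441409
 -93.7137682 ] 65.51749740547788
[531.61937918  17.25860631  34.        ]
```

View pics/w17.png

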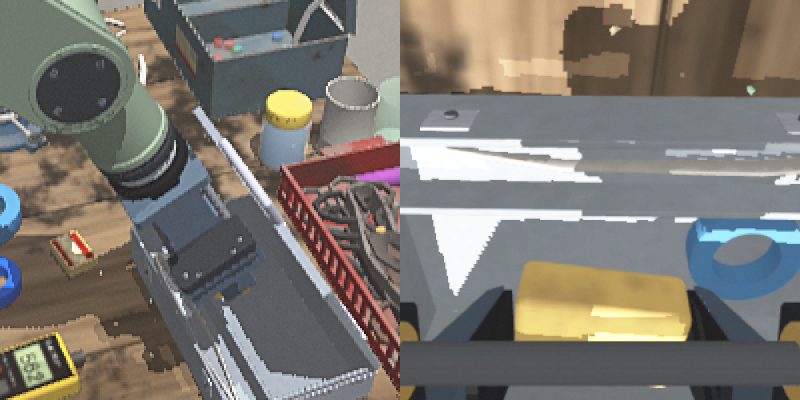

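Run:
```python
from h import *
from plan import O,e,n
s=env.state(); f=grab_frame("wrist"); w=wcam(f,s)
for nm,p,z in [("tape c",(429,190),24),("tape left",(385,190),24),("tape right",(469,190),24),("div back top",(330,164),34),("right wall inner base",(170,200),5),("front rim",(330,107),52)]:
    X=plane(w,p,z); d=X[:2]-O; print(nm,X.round(1),"case",(d@e).round(1),(d@n).round(1))
cv2.imwrite("pics/w18.png",cv2.resize(f["frame"][60:260,0:500,::-1],None,fx=1.6,fy=1.6,interpolation=3))
```

```text
tape c [577.  103.7  24. ] case 3.5 75.6
tape left [579.9  69.7  24. ] case 3.9 41.5
tape right [574.3 134.4  24. ] case 3.1 106.4
div back top [551.7  24.   34. ] case -27.6 -2.0
right wall inner base [ 623.2 -113.6    5. ] case 33.7 -144.4
front rim [499.5  19.6  52. ] case -79.9 -2.5
```

View pics/w18.png

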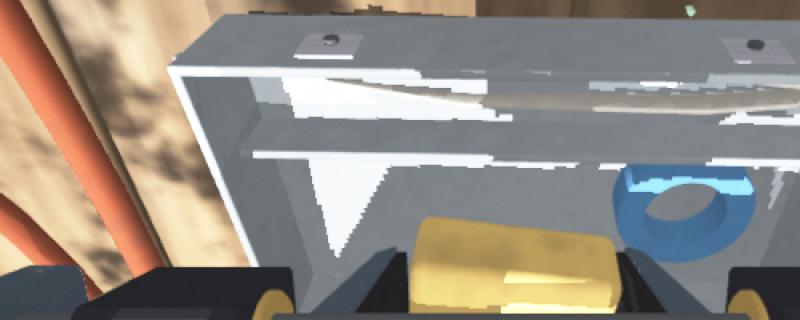

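Request:
{"method": "arm_command", "body": {
  "series": [0.013,0.001,-0.024,0,0,0,0.013,0.001,-0.024,0,0,0,0.013,0.001,-0.024,0,0,0,0.013,0.001,-0.024,0,0,0,0.013,0.001,-0.024,0,0,0,0.013,0.001,-0.024,0,0,0,0.013,0.001,-0.024,0,0,0,0.013,0.001,-0.024,0,0,0,0,0,0,0,0,0,0,0,0,0,0,0]
}}

```text
time_s: 20.42
ee_pos: [582.3, 19.2, 48.9]
ee_rot: [-178.3, 27.4, -175.7]
force: [0.1, -0.0, -0.2]
gripper_width: 65.4
```

Run:
```python
from h import *
from plan import O,e,n,clear,Ro
s=env.state(); f=grab_frame("wrist"); w=wcam(f,s);print(s["ee_pos"],s["ee_rot"],s["force"],s["qpos"],s["gripper_width"])
d=s["ee_pos"][:2]-O; print("case",d@e,d@n,"lidclear",clear(s["ee_pos"],Ro.from_euler("xyz",s["ee_rot"],degrees=True)))
S=grab_frame("side");C=grab_frame("scene")
a=C["frame"][80:300,300:520,::-1];b=f["frame"][0:300,170:470,::-1]
cv2.imwrite("pics/w19.png",np.hstack([cv2.resize(x,(400,400),interpolation=3) for x in(a,b)]))
```

```text
[582.25070494  19.19943863  48.91678227] [-178.28473784   27.40173348 -175.66270307] [ 0.1020826  -0.03205181 -0.21887299] [  0.80699019  21.11088643 123.71072321  -0.66014346   7.72781269
 -92.47964612] 65.39142034912358
case 2.5977269407046872 -9.014751460576825 lidclear 22.156624696458987
```

View pics/w19.png

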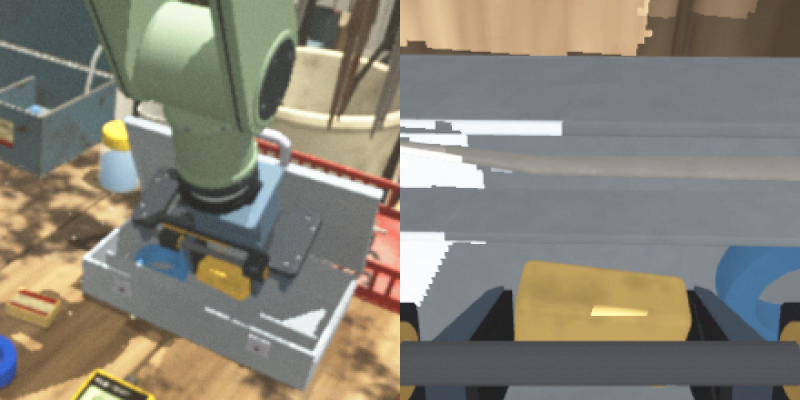

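Request:
{"method": "arm_command", "body": {
  "series": [0.0075,0,-0.0155,0,0,0,0.0075,0,-0.0155,0,0,0,0.0075,0,-0.0155,0,0,0,0,0,0,0,0,0]
}}

```text
time_s: 20.9
ee_pos: [591.3, 19.2, 29.9]
ee_rot: [-178.3, 27.4, -175.7]
force: [-0.5, -0.4, -0.7]
gripper_width: 65.5
```

Request:
{"method": "arm_command", "body": {
  "series": [0,0,0,0,0,0,0,0,0,0,0,0,0,0,0,0,0,0],
  "hand": 0.77
}}

```text
time_s: 21.15
ee_pos: [591.6, 19.3, 31.5]
ee_rot: [-178.3, 27.5, -175.7]
force: [-0.3, -0.3, -0.6]
gripper_width: 69.9
```

Request:
{"method": "arm_command", "body": {
  "series": [-0.008,0,0.016,0,0,0,-0.014,0,0.03,0,0,0,-0.02,0,0.04,0,0,0,-0.022,0,0.045,0,0,0,-0.025,0,0.05,0,0,0,-0.025,0,0.05,0,0,0,0,0,0,0,0,0,0,0,0,0,0,0]
}}

```text
time_s: 21.82
ee_pos: [546.0, 19.3, 125.5]
ee_rot: [-178.3, 27.7, -175.7]
force: [0.1, 0.3, -0.2]
gripper_width: 70.2
```

Run:
```python
from h import *
s=env.state(); f=grab_frame("wrist"); w=wcam(f,s);print(s["ee_pos"],s["ee_rot"],s["force"],s["qpos"],s["gripper_width"])
S=grab_frame("side");C=grab_frame("scene")
cv2.imwrite("pics/side20.png",S["frame"][:,:,::-1])
a=C["frame"][80:300,300:520,::-1];b=f["frame"][0:300,170:470,::-1]
cv2.imwrite("pics/w20.png",np.hstack([cv2.resize(x,(400,400),interpolation=3) for x in(a,b)]))
```

```text
[546.02846188  19.25329344 125.53543389] [-178.26619505   27.7021361  -175.65151747] [ 0.11598581  0.29770091 -0.19253473] [  0.88624947  11.02707158 123.07887451  -0.39368527  18.14265052
 -92.69086904] 70.15201588766385
```

View pics/w20.png

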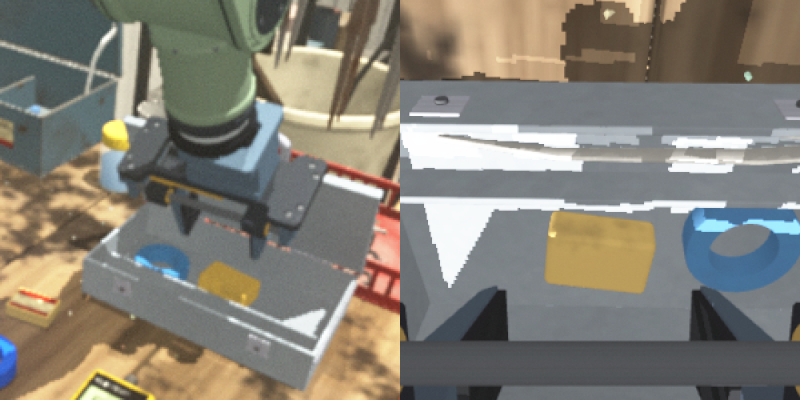

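Run:
```python
from plan import *
for h in(15,):
  for lean in(15,18,20,22,24,27):
    for back in(0,100):
      R=orient(h,lean); p=np.array([424,180,21])-back*R.apply([0,0,1])
      print(h,lean,back,p.round(0),[a.round(0).astype(int).tolist() for a in ik(p,R)])
from h import *
s=env.state(); f=grab_frame("wrist"); w=wcam(f,s)
for nm,px,z in [("wax left",(170+146*.75,265*.75),31),("wax left far",(170+146*.75,282*.75),31),("tape r",(170+283*.75,240*.75),24),("wax right",(170+253*.75,240*.75),31)]:
    X=plane(w,px,z)[:2]-O; print(nm,(X@e).round(1),(X@n).round(1))
```

```text
15 15 0 [424. 180.  21.] [[23, 18, 131, -7, 17, -75]]
15 15 100 [399. 173. 118.] [[24, 6, 126, -4, 33, -78]]
15 18 0 [424. 180.  21.] [[23, 17, 133, -12, 12, -70]]
15 18 100 [394. 172. 116.] [[24, 4, 129, -6, 29, -76]]
15 20 0 [424. 180.  21.] [[24, 17, 134, -19, 9, -63]]
15 20 100 [391. 171. 115.] [[25, 4, 131, -8, 26, -74]]
15 22 0 [424. 180.  21.] [[24, 17, 136, -34, 6, -48]]
15 22 100 [388. 170. 114.] [[25, 3, 133, -10, 23, -72]]
15 24 0 [424. 180.  21.] [[24, 17, 138, -68, 4, -14]]
15 24 100 [385. 169. 112.] [[25, 2, 135, -13, 20, -68]]
15 27 0 [424. 180.  21.] [[25, 17, 140, 227, 6, 51]]
15 27 100 [380. 168. 110.] [[26, 2, 138, -20, 15, -61]]
wax left 10.4 -38.8
wax left far 23.8 -39.9
tape r -3.3 39.4
wax right -8.5 21.7
```

Request:
{"method": "arm_command", "body": {
  "series": [-0.04,0.02,0,0,0,0.02,-0.048,0.048,0,0,0,0.03,-0.048,0.048,0,0,0,0.03,-0.048,0.048,0,-0.009,0.033,0.03,-0.048,0.048,-0.005,-0.009,0.033,0.03,-0.048,0.048,-0.005,-0.009,0.033,0.03,-0.048,0.048,-0.005,-0.009,0.033,0.03,-0.048,0.048,-0.005,-0.009,0.033,0.03,-0.01,0.02,0,0,0,0.008,0,0,0,0,0,0,0,0,0,0,0,0],
  "hand": 0.8
}}

```text
time_s: 22.93
ee_pos: [391.3, 169.9, 115.1]
ee_rot: [-177.7, 19.8, -164.6]
force: [-0.1, -1.2, -1.3]
gripper_width: 73.2
```

Run:
```python
from h import *
s=env.state(); f=grab_frame("wrist"); w=wcam(f,s);print(s["ee_pos"],s["ee_rot"],s["qpos"],s["gripper_width"])
cv2.imwrite("pics/w21.png",f["frame"][:,:,::-1]);cv2.imwrite("pics/w21c.png",cv2.resize(f["frame"][130:260,250:410,::-1],None,fx=5,fy=4.5,interpolation=3) if 0 else cv2.resize(f["frame"][120:260,240:400,::-1],None,fx=4,fy=4,interpolation=3))
```

```text
[391.25134784 169.93544782 115.05729793] [-177.69567895   19.75091297 -164.62006147] [ 26.49233853   3.99193416 130.51596912 -13.25300902  27.12732646
 -67.65202464] 73.2322247465674
```

View pics/w21.png

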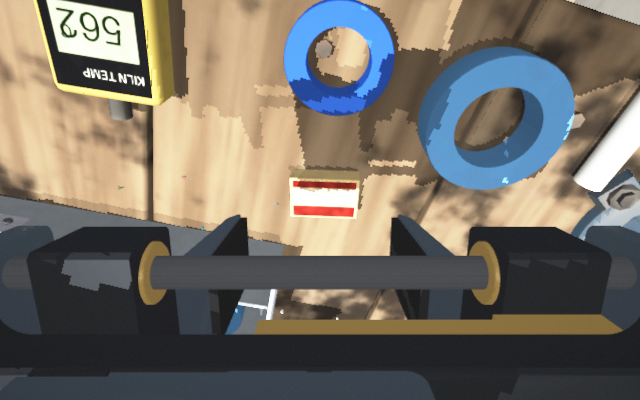

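View pics/w21c.png

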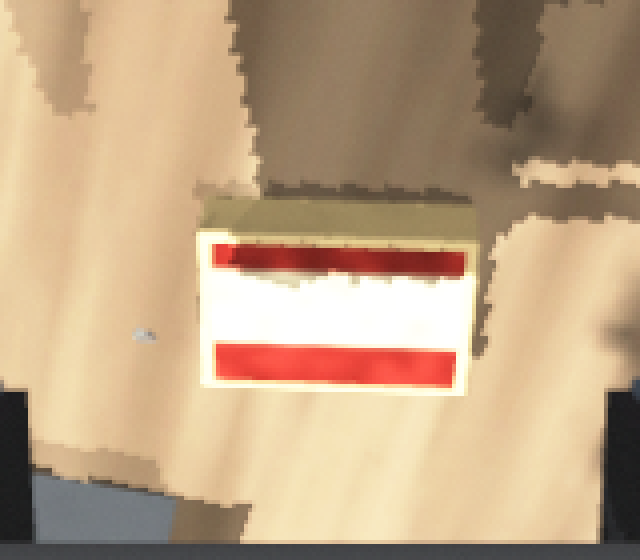

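Run:
```python
from h import *
s=env.state(); f=grab_frame("wrist"); w=wcam(f,s);print(s["ee_pos"],s["ee_rot"])
c=np.array([plane(w,p,15) for p in[(289.3,177.5),(359.5,180),(356.5,218.8),(290.5,216.8)]]);print(c.round(1),c.mean(0))
for i,j in((0,1),(3,2),(0,3),(1,2)):
    d=c[j]-c[i];print(np.hypot(*d[:2]).round(1),np.degrees(np.arctan2(d[1],d[0])).round(1))
```

```text
[391.48161576 169.51600497 115.15500902] [-177.70041223   19.76021986 -164.69333813]
[[412.4 148.9  15. ]
 [400.1 200.1  15. ]
 [435.1 209.1  15. ]
 [448.  157.4  15. ]] [423.91849833 178.8449898   15.        ]
52.7 103.5
53.3 104.0
36.6 13.4
36.1 14.4
```

Request:
{"method": "arm_command", "body": {
  "series": [0.009,0.0026,-0.02,0.023,0.006,-0.006,0.009,0.0026,-0.027,0.023,0.006,-0.006,0.009,0.0026,-0.027,0,0,0,0.009,0.0026,-0.027,0,0,0,0.009,0.0026,-0.027,0,0,0,0.009,0.0026,-0.027,0,0,0,0.009,0.0026,-0.027,0,0,0,0.009,0.0026,-0.02,0,0,0,0.009,0.0026,-0.018,0,0,0,0,0,0,0,0,0,0,0,0,0,0,0]
}}

```text
time_s: 23.95
ee_pos: [424.0, 178.2, 27.3]
ee_rot: [-180.0, 19.8, -166.1]
force: [-0.7, 0.2, 0.6]
gripper_width: 73.1
```

Down 8 mm more, then close gently.

Request:
{"method": "arm_command", "body": {
  "series": [0,0,-0.01,0,0,0,0,0,-0.01,0,0,0,0,0,0,0,0,0]
}}

```text
time_s: 24.2
ee_pos: [423.5, 178.6, 19.5]
ee_rot: [-180.0, 19.8, -166.0]
force: [0.6, -0.6, -0.2]
gripper_width: 73.3
```

Request:
{"method": "arm_command", "body": {
  "series": [0,0,0,0,0,0,0,0,0,0,0,0,0,0,0,0,0,0,0,0,0,0,0,0,0,0,0,0,0,0],
  "hand": 0.3,
  "newtons": 8
}}

```text
time_s: 24.62
ee_pos: [423.9, 179.1, 20.0]
ee_rot: [-180.0, 19.9, -166.0]
force: [-1.3, -0.6, 2.7]
gripper_width: 53.0
```

Request:
{"method": "arm_command", "body": {
  "series": [-0.004,-0.001,0.012,0,0,0,-0.01,-0.0026,0.03,0,0,0,-0.015,-0.004,0.04,0,0,0,-0.015,-0.004,0.04,0,0,0,-0.015,-0.004,0.05,0,0,0,-0.015,-0.004,0.05,0,0,0,0,0,0,0,0,0,0,0,0,0,0,0]
}}

```text
time_s: 25.28
ee_pos: [394.6, 171.4, 109.4]
ee_rot: [180.0, 20.0, -166.0]
force: [-0.4, 0.1, -0.8]
gripper_width: 52.7
```

Run:
```python
from h import *
s=env.state(); f=grab_frame("wrist"); w=wcam(f,s);print(s["ee_pos"],s["ee_rot"],s["force"],s["qpos"],s["gripper_width"])
C=grab_frame("scene")
a=C["frame"][100:300,230:430,::-1];b=f["frame"][0:300,170:470,::-1]
cv2.imwrite("pics/w22.png",np.hstack([cv2.resize(x,(400,400),interpolation=3) for x in(a,b)]))
from plan import *
for yc in(-86,):
  for lean in(25,26,27,28):
    for xt in(10,14,18):
     for back,z in((0,32),(105,32)):
      R=orient(4.2,lean); p=np.array([*(O+xt*e+yc*n),z])-back*R.apply([0,0,1])
      print(lean,xt,back,p.round(0),"lid %.0f"%clear(p,R),[a.round(0).astype(int).tolist() for a in ik(p,R)])
```

```text
[394.58075765 171.41906099 109.39670874] [ 179.97112098   19.98246693 -166.03005909] [-0.38251251  0.10673879 -0.7811388 ] [ 24.67305063   4.59835987 131.02578914  -8.58368198  24.9550793
 -72.13532365] 52.74177345286428
25 10 0 [595. -57.  32.] lid 17 [[-10, 24, 120, 28, 13, -130]]
25 10 105 [551. -60. 127.] lid 18 [[-11, 12, 120, 16, 25, -118]]
25 14 0 [599. -57.  32.] lid 14 [[-10, 24, 120, 27, 13, -129]]
25 14 105 [555. -60. 127.] lid 11 [[-11, 13, 119, 15, 25, -118]]
25 18 0 [603. -56.  32.] lid 10 [[-10, 25, 119, 27, 13, -128]]
25 18 105 [559. -60. 127.] lid 8 [[-11, 13, 119, 15, 25, -118]]
26 10 0 [595. -57.  32.] lid 20 [[-10, 24, 121, 33, 11, -135]]
26 10 105 [549. -60. 126.] lid 21 [[-11, 12, 121, 17, 23, -120]]
26 14 0 [599. -57.  32.] lid 17 [[-10, 24, 121, 32, 11, -134]]
26 14 105 [553. -60. 126.] lid 15 [[-11, 12, 120, 17, 23, -120]]
26 18 0 [603. -56.  32.] lid 13 [[-10, 25, 120, 31, 12, -133]]
26 18 105 [557. -60. 126.] lid 11 [[-11, 13, 120, 17, 23, -120]]
27 10 0 [595. -57.  32.] lid 23 [[-10, 24, 122, 40, 10, -142]]
27 10 105 [548. -61. 126.] lid 24 [[-12, 12, 122, 20, 22, -123]]
27 14 0 [599. -57.  32.] lid 20 [[-10, 24, 121, 39, 10, -141]]
27 14 105 [552. -60. 126.] lid 20 [[-12, 12, 121, 19, 22, -122]]
27 18 0 [603. -56.  32.] lid 16 [[-10, 24, 121, 38, 10, -140]]
27 18 105 [556. -60. 126.] lid 15 [[-11, 12, 121, 19, 22, -122]]
28 10 0 [595. -57.  32.] lid 26 []
28 10 105 [546. -61. 125.] lid 27 [[-12, 12, 123, 22, 20, -125]]
28 14 0 [599. -57.  32.] lid 23 []
28 14 105 [550. -60. 125.] lid 23 [[-12, 12, 122, 22, 20, -125]]
28 18 0 [603. -56.  32.] lid 19 []
28 18 105 [554. -60. 125.] lid 19 [[-12, 12, 122, 22, 20, -125]]
```

View pics/w22.png

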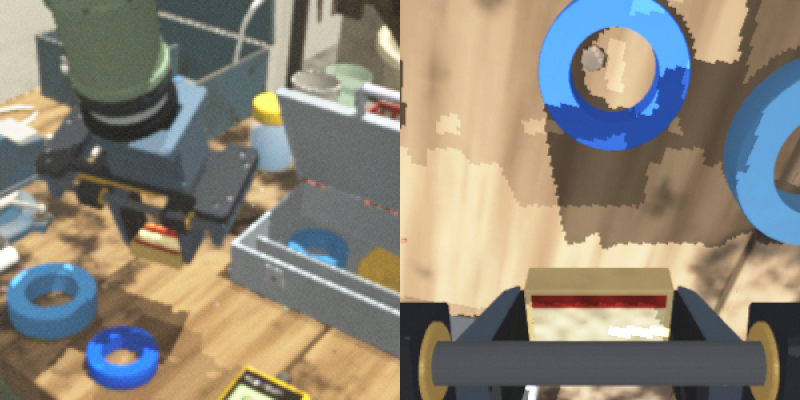

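Request:
{"method": "arm_command", "body": {
  "series": [0.02,-0.03,0.006,0,0,0,0.035,-0.053,0.004,0.001,-0.012,-0.02,0.035,-0.053,0.004,0.001,-0.012,-0.022,0.035,-0.053,0.004,0.001,-0.012,-0.022,0.035,-0.053,0.004,0.001,-0.012,-0.022,0.035,-0.053,0.004,0.001,-0.012,-0.022,0.035,-0.053,0.004,0.001,-0.012,-0.022,0.035,-0.053,0.004,0.001,-0.012,-0.022,0.035,-0.053,0.003,0.001,-0.012,-0.022,0.035,-0.053,0.003,0.001,-0.012,-0.022,0.035,-0.053,0,0.001,-0.011,-0.022,0.016,-0.02,0,0,0,0,0,0,0,0,0,0,0,0,0,0,0,0]
}}

```text
time_s: 26.55
ee_pos: [547.8, -61.1, 122.6]
ee_rot: [-179.6, 25.0, -175.8]
force: [-0.6, -0.9, -0.4]
gripper_width: 52.8
```

Run:
```python
from h import *
from plan import O,e,n,clear
s=env.state(); f=grab_frame("wrist"); w=wcam(f,s);print(s["ee_pos"],s["ee_rot"],s["force"],s["qpos"],s["gripper_width"],clear(s["ee_pos"],Ro.from_euler("xyz",s["ee_rot"],degrees=True)))
C=grab_frame("scene")
a=C["frame"][60:300,280:520,::-1];b=f["frame"][0:300,170:470,::-1]
cv2.imwrite("pics/w23.png",np.hstack([cv2.resize(x,(400,400),interpolation=3) for x in(a,b)]))
```

```text
[547.83575121 -61.08898819 122.61069411] [-179.61102428   24.96472379 -175.76056425] [-0.59171159 -0.94416611 -0.44009092] [ -11.11348145   12.41792151  120.28414071   15.13328207   23.76292701
 -117.86936022] 52.84263354201899 19.79939613702673
```

View pics/w23.png

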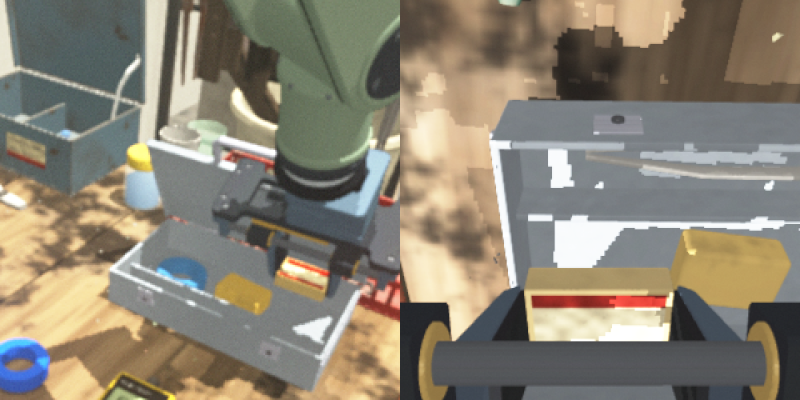

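Run:
```python
from h import *
from plan import O,e,n
s=env.state(); f=grab_frame("wrist"); w=wcam(f,s)
for nm,px,z in [("wax nearL",(383.8,174),31),("wax farL",(374,214),31),("FR corner",(239.8,106),52),("right wall inner",(170+113*.75,270*.75),52),("div",(330,168),34)]:
    X=plane(w,px,z)[:2]-O; print(nm,(X@e).round(1),(X@n).round(1))
X=s["ee_pos"][:2]-O;print(X@e,X@n)
```

```text
wax nearL -22.0 -38.6
wax farL 16.1 -41.9
FR corner -82.7 -130.1
right wall inner -12.1 -129.7
div -29.0 -77.6
-37.939667921261425 -85.64038591717666
```

Request:
{"method": "arm_command", "body": {
  "series": [0.0114,0.0013,-0.023,0,0,0,0.0114,0.0013,-0.023,0,0,0,0.0114,0.0013,-0.023,0,0,0,0.0114,0.0013,-0.023,0,0,0,0.0114,0.0013,-0.023,0,0,0,0.0114,0.0013,-0.023,0,0,0,0.0114,0.0013,-0.023,0,0,0,0,0,0,0,0,0,0,0,0,0,0,0]
}}

```text
time_s: 27.45
ee_pos: [580.3, -57.1, 59.1]
ee_rot: [-179.6, 25.1, -175.7]
force: [0.4, -0.2, -0.6]
gripper_width: 52.9
```

Run:
```python
from h import *
from plan import O,e,n,clear
s=env.state(); f=grab_frame("wrist"); w=wcam(f,s);print(s["ee_pos"],s["ee_rot"],s["force"],s["qpos"],s["gripper_width"],clear(s["ee_pos"],Ro.from_euler("xyz",s["ee_rot"],degrees=True)))
S=grab_frame("side")
a=S["frame"][130:330,270:470,::-1];b=f["frame"][60:300,200:440,::-1]
cv2.imwrite("pics/w24.png",np.hstack([cv2.resize(x,(400,400),interpolation=3) for x in(a,b)]))
```

```text
[580.3372206  -57.09745484  59.11040683] [-179.57725408   25.07963071 -175.68319847] [ 0.44676593 -0.17398534 -0.5916345 ] [  -9.82893948   20.47388458  120.91327072   21.67490439   15.13520313
 -123.83867621] 52.92347194525794 19.88163034792245
```

View pics/w24.png

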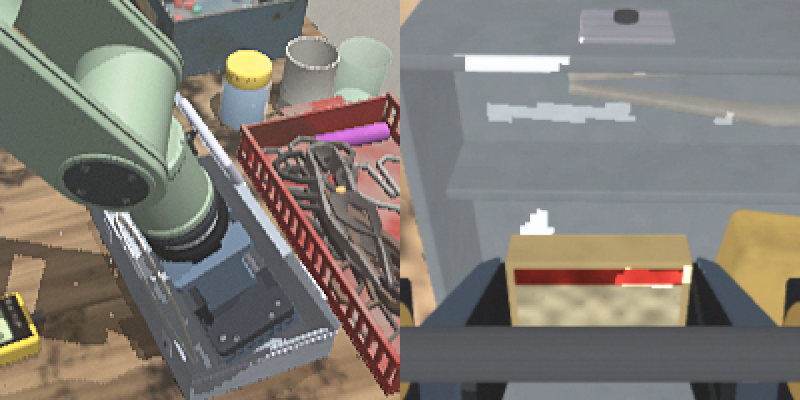

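Request:
{"method": "arm_command", "body": {
  "series": [0.008,-0.004,-0.015,0,0,0,0.008,-0.003,-0.018,0,0,0,0.008,0,-0.018,0,0,0,0.008,0,-0.018,0,0,0,0,0,0,0,0,0]
}}

```text
time_s: 27.97
ee_pos: [593.3, -60.2, 31.5]
ee_rot: [-179.6, 25.1, -175.7]
force: [-0.1, 0.0, -0.5]
gripper_width: 53.0
```

Request:
{"method": "arm_command", "body": {
  "series": [0,0,0,0,0,0,0,0,0,0,0,0,0,0,0,0,0,0],
  "hand": 0.63
}}

```text
time_s: 28.22
ee_pos: [593.5, -60.1, 33.1]
ee_rot: [-179.5, 25.2, -175.7]
force: [-0.8, 0.3, 0.3]
gripper_width: 57.4
```

Run:
```python
from h import *
s=env.state(); f=grab_frame("wrist"); print(s["ee_pos"],s["force"],s["gripper_width"])
C=grab_frame("scene")
a=C["frame"][60:300,280:520,::-1];b=f["frame"][60:300,200:440,::-1]
cv2.imwrite("pics/w25.png",np.hstack([cv2.resize(x,(400,400),interpolation=3) for x in(a,b)]))
```

```text
[593.48540896 -60.11926004  33.10497184] [-0.79172441  0.27198851  0.29710907] 57.41520589275004
```

View pics/w25.png

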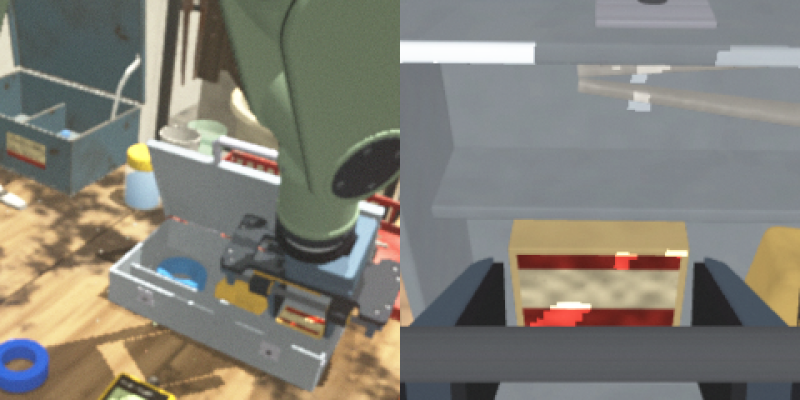

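Released. Now I'll retract along the tool axis.

Request:
{"method": "arm_command", "body": {
  "series": [-0.006,0,0.014,0,0,0,-0.013,-0.001,0.028,0,0,0,-0.02,-0.002,0.04,0,0,0,-0.022,-0.002,0.045,0,0,0,-0.025,-0.002,0.05,0,0,0,-0.035,0,0.05,0,0,0,-0.06,0,0.05,0,0,0,-0.08,0,0.05,0,0,0,-0.08,0,0.04,0,0,0,-0.08,0,0.03,0,0,0,-0.08,0,0,0,0,0,0,0,0,0,0,0,0,0,0,0,0,0]
}}

```text
time_s: 29.4
ee_pos: [391.6, -62.9, 192.1]
ee_rot: [-179.5, 25.3, -175.7]
force: [0.5, -0.1, -0.4]
gripper_width: 57.5
```

Run:
```python
from h import *
s=env.state(); f=grab_frame("wrist"); print(s["ee_pos"],s["force"],s["gripper_width"])
C=grab_frame("scene");S=grab_frame("side")
cv2.imwrite("pics/fin_w.png",f["frame"][:,:,::-1])
a=C["frame"][100:320,320:540,::-1];b=S["frame"][130:330,270:470,::-1]
cv2.imwrite("pics/fin.png",np.hstack([cv2.resize(x,(400,400),interpolation=3) for x in(a,b)]))
```

```text
[391.6280115  -62.92688881 192.06444918] [ 0.48132175 -0.06635392 -0.44558896] 57.463255312806055
```

View pics/fin.png

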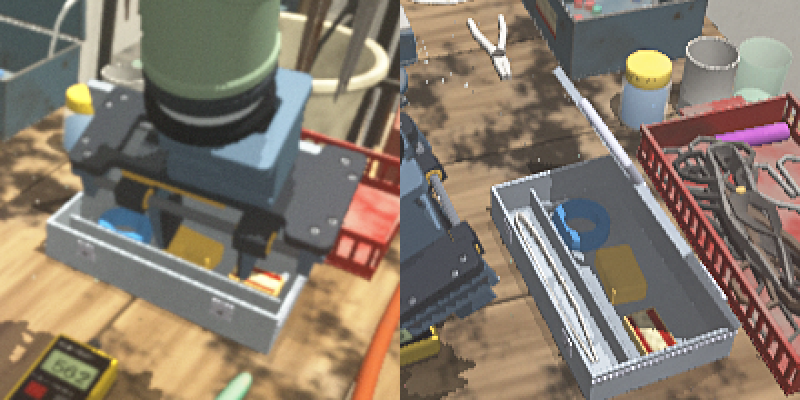

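View pics/fin_w.png

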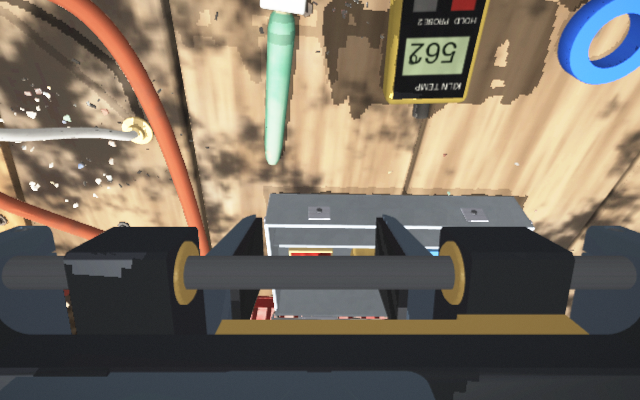

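Run:
```python
from h import *
from plan import O,e,n
S=grab_frame("side"); cv2.imwrite("pics/fin2.png",cv2.resize(S["frame"][160:330,310:450,::-1],None,fx=3.5,fy=3.5,interpolation=3))
a=cv2.imread("pics/side4.png").astype(int);b=S["frame"][:,:,::-1].astype(int)
for nm,(y0,y1,x0,x1) in {"lid edge":(160,225,345,400),"jar":(150,195,378,408),"pliers":(135,170,300,330)}.items():
    d=np.abs(a-b)[y0:y1,x0:x1].max(2); print(nm,(d>60).mean().round(3))
```

```text
lid edge 0.042
jar 0.038
pliers 0.006
```

View pics/fin2.png

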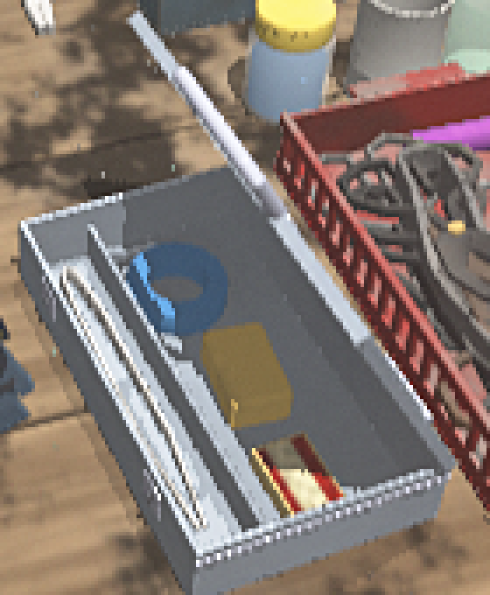

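```bash
python3 -c "
from workcell import env
print(env.state()['time_s'],env.job_done())"
```

```text
the job is handed in; nothing more can be done
29.6 None
```

The job is handed in at 29.6 s of robot time. I first raised the lid to about 60°, then put the tape, the wax and the matchbox into the rear compartment. The tape I took was the small light-blue roll, 67 mm across. The larger light-blue roll and the royal-blue one stayed where they were.

**Last checks:**
- **Contents:** the side view shows all three behind the divider and lying flat.
- **Lid:** I measured it once, just after letting go. Its left front corner stood about 199 mm high, which fits 60°. It looked unchanged in the final picture.
- **Jar and pliers:** they showed no movement in the final picture.
- **Gripper:** it stood clear of everything, with contact forces close to zero.

**What disagreed:**
- **Tape position:** the fixed cameras put the tape about 10 mm off where the wrist camera saw it. I used the wrist camera, and its position worked.
- **Wrist limits:** the wrist came close to its limits at 33° of lean, so I placed the items leaning about 25 to 30°. I worked out about 20 mm between the gripper body and the lid, but did not measure that gap directly.
- **Right end of the case:** the wrist camera put the wall there up to 5 mm from where I had reckoned it. The matchbox therefore lies close to that wall, but inside.

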